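Change over the centrifuge rotor and balance it

TASK

Change over the centrifuge rotor: stand its two orange-capped tubes in free holes of the white rack and load the two blue-capped tubes from the rack instead. The rotor runs true only with like facing like, so at the end the two green-capped tubes must sit in opposite buckets and the two blue-capped tubes in the other two opposite buckets, every tube all the way down. Keep all tubes upright throughout, and leave the black-capped tube in the rack and the small reagent bottle behind where they stand.

Things in the scene. Friction and masses are not known exactly. Their poses are not given: they have to be found in the camera images.
- green_sample_mid (a point): GREEN cap, plain: the sample. Clear 50 ml centrifuge tube, 118 mm tall, about 56 g: body 30 mm in diameter, the lowest 18 mm tapering to a narrow tip; screw cap 35 mm in diameter on the top 14 mm. Point: on its axis half-way up, 59 mm above the tip; z towards the cap. At the start it stands in a bucket of the rotor.
- green_balance_mid (a point): GREEN cap, with a round white sticker on it: its balance tube. Clear 50 ml centrifuge tube, 118 mm tall, about 56 g: body 30 mm in diameter, the lowest 18 mm tapering to a narrow tip; screw cap 35 mm in diameter on the top 14 mm. Point: on its axis half-way up, 59 mm above the tip; z towards the cap. At the start it stands in a bucket of the rotor.
- orange_sample_mid (a point): ORANGE cap, plain: the sample. Clear 50 ml centrifuge tube, 118 mm tall, about 56 g: body 30 mm in diameter, the lowest 18 mm tapering to a narrow tip; screw cap 35 mm in diameter on the top 14 mm. Point: on its axis half-way up, 59 mm above the tip; z towards the cap. At the start it stands in a bucket of the rotor.
- orange_balance_mid (a point): ORANGE cap, with a round white sticker on it: its balance tube. Clear 50 ml centrifuge tube, 118 mm tall, about 56 g: body 30 mm in diameter, the lowest 18 mm tapering to a narrow tip; screw cap 35 mm in diameter on the top 14 mm. Point: on its axis half-way up, 59 mm above the tip; z towards the cap. At the start it stands in a bucket of the rotor.
- blue_sample_mid (a point): BLUE cap, plain: the sample. Clear 50 ml centrifuge tube, 118 mm tall, about 56 g: body 30 mm in diameter, the lowest 18 mm tapering to a narrow tip; screw cap 35 mm in diameter on the top 14 mm. Point: on its axis half-way up, 59 mm above the tip; z towards the cap. At the start it stands in a hole of the rack.
- blue_balance_mid (a point): BLUE cap, with a round white sticker on it: its balance tube. Clear 50 ml centrifuge tube, 118 mm tall, about 56 g: body 30 mm in diameter, the lowest 18 mm tapering to a narrow tip; screw cap 35 mm in diameter on the top 14 mm. Point: on its axis half-way up, 59 mm above the tip; z towards the cap. At the start it stands in a hole of the rack.
- rotor: Metal centrifuge rotor fixed on a low stand: four forks, an upright bucket in each; nothing turns. Origin: on the worktop under its axis, z up. Bucket axes are 85 mm from it on its own +x, +y, -x, -y. Bore 33 mm wide, rim 84 mm, inner floor 16 mm above the worktop: a seated tube's half-way point is 75 mm up, its cap's top 134 mm. Forks reach 82 mm high and 107 mm out, the hub nut 105 mm high.
- rack: White plastic rack, fixed, 150 x 220 x 66 mm (x, y, z). Origin: centre of its underside on the worktop, z up. Six holes 33 mm wide at x = -35, +35 mm and y = -70, 0, +70 mm in its frame; hole floor 6 mm above the worktop: a seated tube's half-way point is 65 mm up, its cap's top 124 mm. Two blue tubes and the black one stand in it at the start, three holes are free.
- black_tube_mid (a point): BLACK cap. Clear 50 ml centrifuge tube, 118 mm tall, about 56 g: body 30 mm in diameter, the lowest 18 mm tapering to a narrow tip; screw cap 35 mm in diameter on the top 14 mm. Point: on its axis half-way up, 59 mm above the tip; z towards the cap. It stands in a hole of the rack and stays there.
- bottle_mid (a point): Small reagent bottle with a blue screw cap, 56 mm in diameter, 99 mm tall, standing on the worktop behind the rotor and rack; the point is on its axis, half-way up. It stays there.
There are look-alikes about, which are no part of the job. What is shaped like the part that bears orange_sample_mid but pink is not meant.

How it is judged:
By the outcome, as a careful person would: the job done as asked, in the order asked, and still so for the second after the job is handed in, with the robot touching nothing.
It also fails if it takes over 115 s, if anything falls off the work surface, if the arm or the gripper's body presses on something with over 40 N, if the wrist force passes 120 N, or if a joint passes its speed limit or range.

ROBOT

A 7-joint arm with a two-finger parallel gripper is mounted at the origin on a cart in front of the work surface, level with it; the furniture and walls round the work are solid. World frame = base frame: x ahead of the robot, y to its left, z up, the work surface at z = 0. Lengths are in m, angles in rad, forces in N, time in s.
With the tool pointing down it reaches from about 0.425 to 0.925 m from the base axis. Payload 6.8 kg.
Tool frame: the origin (TCP) lies midway between the tips of the shut fingers; the grasp point (between the pads) lies 19 mm behind it; z points along the fingers, y is the direction in which the jaws open and shut (so a half turn about z gives the same grasp; the last joint's range is limited). The gripper opens to 85 mm and grips with 20 to 120 N. Pads are 22 mm wide; open, the fingers measure 114 mm over their backs; the gripper's body (76 mm by 85 mm) begins 54 mm behind the grasp point. The pads swing forward as they close: fully open they stand 13 mm farther back than shut.
Start: joints at [-1.302, 0.477, 0.022, 1.555, -0.011, 1.109, -0.083], TCP at [0.248, 0.628, 0.231] pointing down, gripper open.
Joint ranges: [-2.96, 2.96], [-0.34, 2.1], [-1.41, 1.46], [0.24, 2.44], [-1.37, 4.51], [0.17, 1.92], [-2.96, 2.96]. Speed limits (rad/s): [2.39, 2.39, 3.14, 3.14, 3.14, 3.14, 3.14].

INTERFACE

Orientations are given as a unit quaternion [w, x, y, z].
In Python, from station import * gives the robot as it stands. The module is installed in compiled form; this text tells all that it offers.
- The arm moves only by the tool jog_arm, never from a script. Its arguments are lists of equal length, an entry for each row: "dp": the shift along the tool's x, y, z in units of 25 mm (1.0 is 25 mm), a list of three; "angular": the turn, a rotation vector about the tool's x, y, z in units of 5 degrees (1.0 is 5 degrees), a list of three; "claw": the finger opening in mm, from 0 to 85.4. A call has exactly 5 rows; each row is the pose to reach, as a shift and turn from the pose commanded when the call began, along the tool's axes at that moment; what a row does not reach only later rows make up. A row lasts 1/10 s, in which the tool goes at most 50 mm and 8.59 degrees, less where a joint would pass 70% of its speed; a pose out of reach is approached as far as the arm can. A call with a gripper value outside its range is refused whole. The fingers move at their own pace and stop on an object; "grip_force" is the grip in N (left out, the last holds). Time passes only in rows, so rows that repeat a pose let the fingers close, or fill a call up. It gives the time, the measured TCP pose, the force and the opening at its end, in the units of the state.
- get_obs(): the state, without advancing time (a new reading comes with each control period).
- read_camera(name): name is "side" or "top" or "wrist"; returns a dict with "pixels" (480x640x3 uint8, blue, green, red), "camera_matrix" (3x3 intrinsics, pixels), "rvec" (rotation vector, rad) and "tvec" (3), from world to camera coordinates, as OpenCV has them. Camera axes: x right, y down, z forward; pixel columns grow to the right and rows downward; lengths in m; the calibration is good to about 2 mm. A picture is of the moment at which its call begins. There is no depth.
- hand_in(): hands the job in, once; it reports no verdict.
The state is a dict: "t": time; "q": joint angles; "joint_vel": joint speeds; "joint_torque": joint torques, N m; "eef_pos": TCP position; "tool_rot": TCP orientation; "contact_force": force on the tool from outside, world axes, zero at the start; "torque": the same for the moment, N m; "gripper_width": opening from 0.0 (shut) to 1.0 (fully open).
Only numpy, scipy, OpenCV 4.12 (cv2) and the standard library are available. Lean on these libraries where they do the work, as an engineer would, in place of code of your own. Each camera call takes 0.05 s, during which the arm holds its last target.

## Working session

There is one attempt and no reset: what is moved stays moved. The work goes in short steps, Python scripts to look and compute and a tool call to move; the robot and the scene stay as the last step left them, time stands still between calls to the robot, and variables do not carry over. Pictures are saved under pics/ and viewed, and the job is handed in when it is done.

Besides the shell and the picture viewer there is one more tool, called after "Call:" as name(argument=value, ...) on one line, values as JSON. jog_arm: Moves the arm, as the interface text tells. Its arguments: {"type":"object","properties":{"dp":{"type":"array","items":{"type":"array","items":{"type":"number"}}},"angular":{"type":"array","items":{"type":"array","items":{"type":"number"}}},"claw":{"type":"array","items":{"type":"number"}},"grip_force":{"type":"number"}},"required":["dp","angular","claw"]}

```bash
mkdir -p pics; ls; python3 - <<'E'
from station import *
import cv2
o=get_obs(); print({k:(v if not hasattr(v,'round') else v) for k,v in o.items()})
for n in ["side","top","wrist"]:
    c=read_camera(n); cv2.imwrite(f"pics/{n}0.png",c["pixels"]); print(n,c["camera_matrix"],c["rvec"],c["tvec"])
E
```

```text
pics
{'t': 0.0, 'q': array([-1.30208545,  0.47781207,  0.02235417,  1.55647054, -0.01151106,
        1.10928703, -0.08308331]), 'joint_vel': array([-1.51960042e-04,  7.96348374e-04, -2.73757791e-04,  2.01568905e-05,
        8.48971287e-04, -1.25943453e-03,  1.55301451e-03]), 'joint_torque': array([-6.62956222e-05, -5.96434522e+01,  1.60789076e+00, -2.81192476e+01,
        1.25276449e-02,  9.23612126e-03,  3.23968436e-05]), 'eef_pos': array([0.24817034, 0.6270786 , 0.2303099 ]), 'tool_rot': array([-1.06429574e-04,  1.87282720e-01,  9.82305619e-01, -9.18183392e-04]), 'contact_force': array([ 0.43914743, -0.35494987,  0.02783331]), 'torque': array([ 0.00498955, -0.00537081,  0.01850581]), 'gripper_width': 0.9991836067590745}
side [[511.2303951    0.         322.68609457]
 [  0.         511.2303951  241.79727205]
 [  0.           0.           1.        ]] [ 2.00779092 -0.58229037  0.33885474] [-0.52089857  0.20964752  1.03345412]
top [[472.64696968   0.         325.59167254]
 [  0.         472.64696968 242.13413991]
 [  0.           0.           1.        ]] [ 2.19197832 -2.1556183   0.06826005] [-0.0448955   0.57747643  1.00654848]
wrist [[381.30864494   0.         323.56118648]
 [  0.         381.30864494 239.78585286]
 [  0.           0.           1.        ]] [-2.37800126 -1.61733257 -0.24854497] [-0.67507783 -0.04084939  0.37976822]
```

View pics/top0.png

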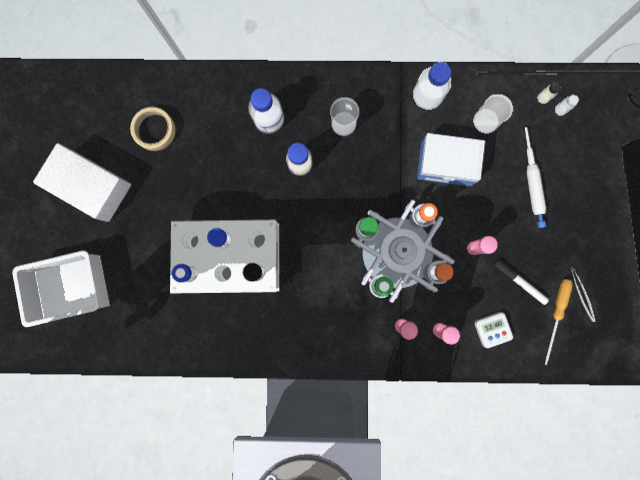

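View pics/side0.png

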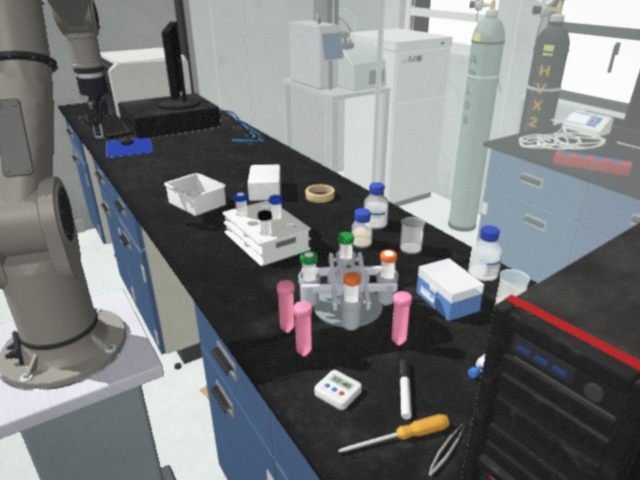

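View pics/wrist0.png

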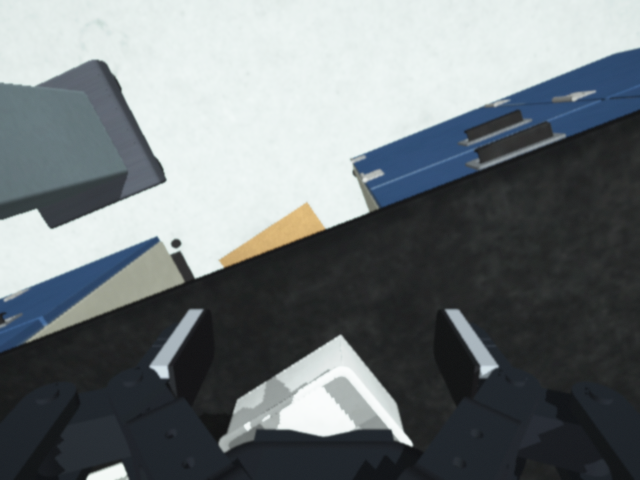

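```bash
cat > h.py <<'E'
import numpy as np, cv2, pickle
from scipy.spatial.transform import Rotation as R
from scipy.optimize import least_squares
def cam(c):
    return c["camera_matrix"],cv2.Rodrigues(np.array(c["rvec"]))[0],np.array(c["tvec"])
def ray(c,uv):
    K,Rm,t=cam(c); d=Rm.T@np.linalg.inv(K)@np.array([uv[0],uv[1],1.]); return -Rm.T@t,d/np.linalg.norm(d)
def atz(c,uv,z):
    o,d=ray(c,uv); return o+d*(z-o[2])/d[2]
def tri(views):
    A=np.zeros((3,3));b=np.zeros(3)
    for c,uv in views:
        o,d=ray(c,uv);P=np.eye(3)-np.outer(d,d);A+=P;b+=P@o
    x=np.linalg.solve(A,b)
    return x,[np.linalg.norm((np.eye(3)-np.outer(d,d))@(x-o))*1000 for o,d in [ray(c,uv) for c,uv in views]]
def proj(c,p):
    return cv2.projectPoints(np.atleast_2d(np.array(p,float)),np.array(c["rvec"]),np.array(c["tvec"]),c["camera_matrix"],None)[0][:,0]
def crop(img,u0,v0,u1,v1,s,name):
    cv2.imwrite(name,cv2.resize(img[v0:v1,u0:u1],None,fx=s,fy=s,interpolation=cv2.INTER_CUBIC))
E
python3 - <<'E'
from station import *
from h import *
C={}
for n in ["side","top"]:
    C[n]=read_camera(n); print(n, ray(C[n],(320,240))[0])
pickle.dump(C,open("c0.pkl","wb"))
crop(C["top"]["pixels"],340,190,500,310,5,"pics/t_rotor.png")
crop(C["top"]["pixels"],160,210,290,300,6,"pics/t_rack.png")
crop(C["side"]["pixels"],270,220,420,330,5,"pics/s_rotor.png")
crop(C["side"]["pixels"],210,180,320,270,7,"pics/s_rack.png")
E
```

```text
side [ 0.01419853 -0.96032677  0.67888564]
top [ 0.49768464 -0.05199123  1.04797013]
```

View pics/t_rotor.png

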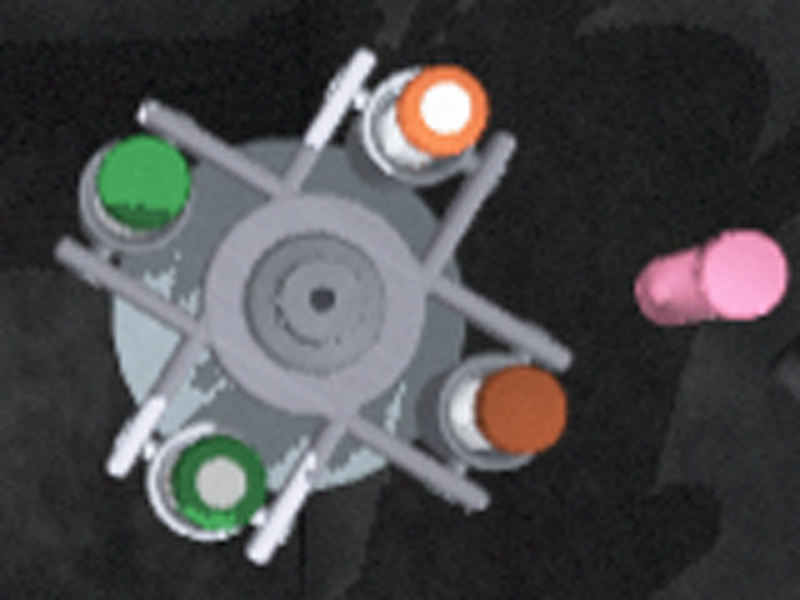

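View pics/t_rack.png

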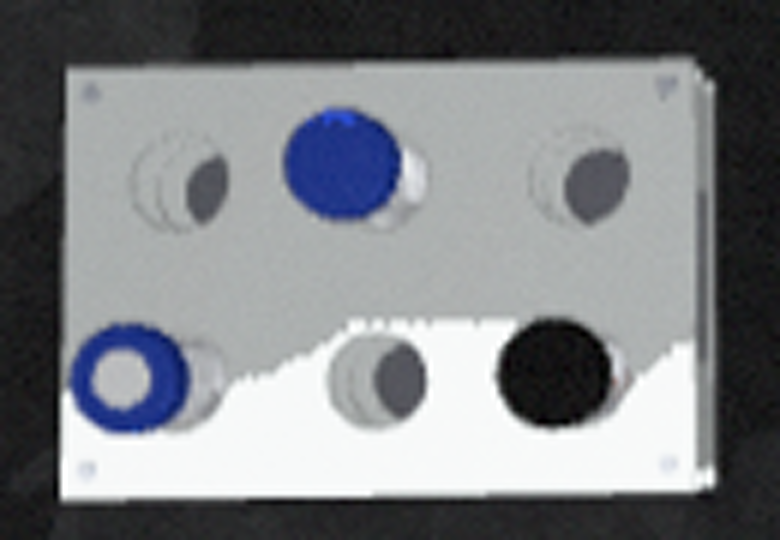

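View pics/s_rotor.png

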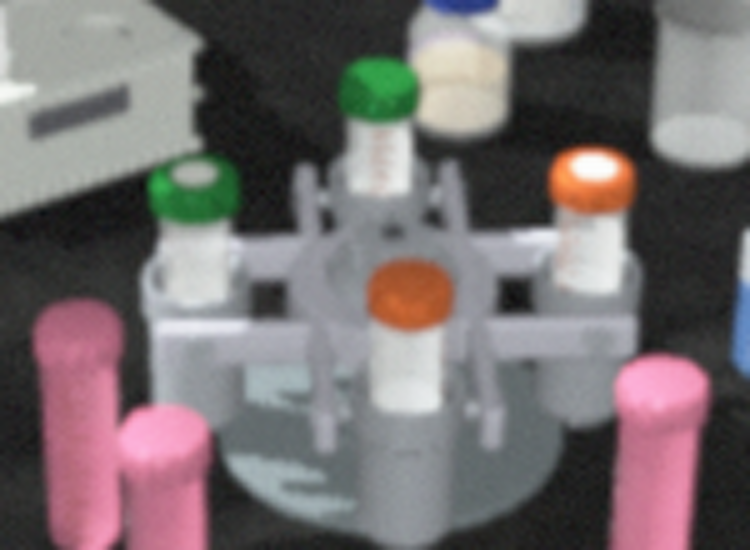

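View pics/s_rack.png

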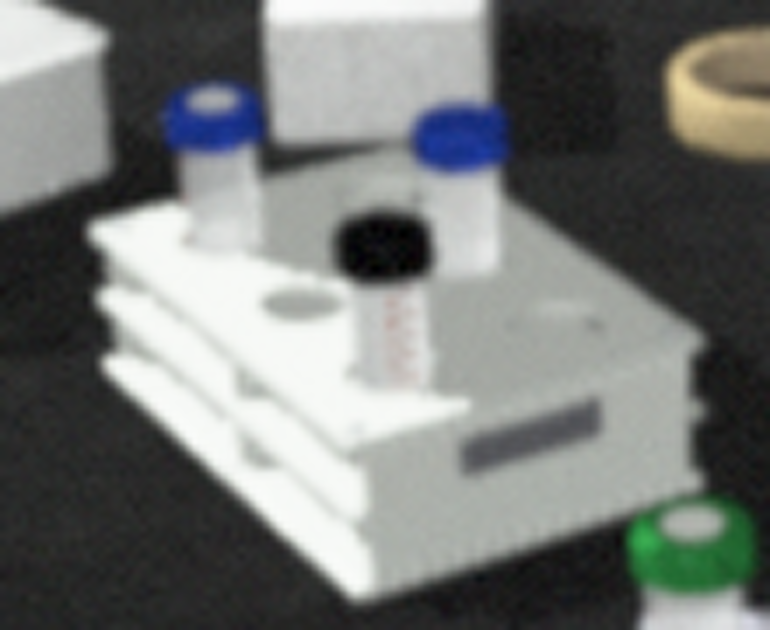

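```bash
cat > m1.py <<'E'
from h import *
C=pickle.load(open("c0.pkl","rb"))
def px(u0,v0,s,p): return (u0+(p[0]+.5)/s-.5, v0+(p[1]+.5)/s-.5)
T=lambda *p: px(340,190,5,p); S=lambda *p: px(270,220,5,p)
Tr=lambda *p: px(160,210,6,p); Sr=lambda *p: px(210,180,7,p)
pts={"green_s":(T(144,182),S(380,78)),"orange_b":(T(444,110),S(593,168)),"orange_s":(T(521,410),S(411,283)),"green_b":(T(220,483),S(195,174)),
"blue_s":(Tr(343,164),Sr(461,126)),"blue_b":(Tr(130,378),Sr(213,102)),"black":(Tr(555,373),Sr(386,232))}
if __name__=="__main__":
    W={}
    for k,(a,b) in pts.items():
        x,e=tri([(C["top"],a),(C["side"],b)]); W[k]=x; print(k,x.round(4),np.round(e,1),"topcam@z",atz(C["top"],a,.134 if k[0] in"go" else .124).round(4))
    # rotor holes/hub: nut top z .105
    print("hub",atz(C["top"],T(322,298),.105), "corners")
    for p in [(66,68),(697,60),(61,499),(697,492)]: print(atz(C["top"],Tr(*p),.066).round(4))
    for p in [(180,182),(579,180),(377,380)]: print("hole",atz(C["top"],Tr(*p),.066).round(4))
    for a,b in [("green_s","orange_s"),("orange_b","green_b")]: print((W[a]+W[b])/2, np.linalg.norm(W[a]-W[b]))
E
python3 m1.py
```

```text
green_s [ 0.6023 -0.1197  0.1332] [0. 0.] topcam@z [ 0.6022 -0.1197  0.134 ]
orange_b [ 0.6323 -0.236   0.1333] [0.1 0.1] topcam@z [ 0.6321 -0.2358  0.134 ]
orange_s [ 0.5165 -0.2661  0.1314] [0.3 0.3] topcam@z [ 0.5162 -0.2654  0.134 ]
green_b [ 0.4863 -0.1501  0.134 ] [0.1 0.1] topcam@z [ 0.4862 -0.15    0.134 ]
blue_s [0.5776 0.1781 0.1216] [0.4 0.4] topcam@z [0.577  0.1777 0.124 ]
blue_b [0.5053 0.2452 0.1241] [0.5 0.5] topcam@z [0.5057 0.245  0.124 ]
black [0.5099 0.106  0.1229] [0.1 0.1] topcam@z [0.5098 0.1059 0.124 ]
hub [ 0.56005404 -0.19318218  0.105     ] corners
[0.6142 0.2907 0.066 ]
[0.6204 0.0693 0.066 ]
[0.4641 0.2859 0.066 ]
[0.4704 0.0655 0.066 ]
hole [0.5748 0.2489 0.066 ]
hole [0.5777 0.1094 0.066 ]
hole [0.507  0.1776 0.066 ]
[ 0.55939523 -0.19293597  0.13233204] 0.16967791395850548
[ 0.55932337 -0.1930534   0.13366628] 0.1694095080465766
```

```bash
cat > go.py <<'E'
import sys
from station import *
from h import *
P=dict(ob=(.6322,-.2362),os=(.5163,-.2660),gs=(.6023,-.1197),gb=(.4863,-.1501),bs=(.5773,.1779),bb=(.5054,.2468),A=(.5753,.2489),B=(.5793,.1089),C=(.5073,.1769))
# args: name|x,y  z [jawyaw deg]
a=sys.argv[1]; xy=P[a] if a in P else tuple(map(float,a.split(',')))
o=get_obs(); q=o["tool_rot"]; r=R.from_quat([q[1],q[2],q[3],q[0]])
t=np.array([*xy,float(sys.argv[2])])
dp=r.inv().apply(t-o["eef_pos"])/.025
m=r.as_matrix(); yaw=float(sys.argv[3]) if len(sys.argv)>3 else 68.4
y=np.array([np.cos(np.radians(yaw)),np.sin(np.radians(yaw)),0]); z=np.array([0,0,-1.]); x=np.cross(y,z)
rt=R.from_matrix(np.c_[x,y,z]); ang=np.degrees((r.inv()*rt).as_rotvec())/5
print("t",round(o["t"],2),"tcp",o["eef_pos"].round(4),"jaw",round(np.degrees(np.arctan2(m[1,1],m[0,1])),1),"F",o["contact_force"].round(1),"w",round(o["gripper_width"]*85.4,1))
print("dp",dp.round(3),"ang",ang.round(2),"q",o["q"].round(2))
E
python3 go.py ob .236
```

```text
t 0.25 tcp [0.2483 0.6274 0.2308] jaw 68.4 F [-0.   0.  -0.7] w 85.2
dp [-26.99  -26.471  -0.183] ang [-0.01  0.    0.  ] q [-1.3   0.48  0.02  1.56 -0.01  1.11 -0.08]
```

Candidates in the top image: orange caps are at (428,212) with a sticker and (444,272) plain, both standing in buckets. The pink look-alikes at (488,245), (447,334) and (407,328) stand loose on the bench and aren't meant. The enlarged crops confirm this. The greens are at (369,226) plain and (384,286) with a sticker, in adjacent buckets, so one green has to move too. The blues are at (217,237) and (181,273), black is at (252,272), and the free holes are at (190,240), (256,240) and (223,273).

Call:
jog_arm(dp=[[-27, -26.5, -0.2], [-27, -26.5, -0.2], [-27, -26.5, -0.2], [-27, -26.5, -0.2], [-27, -26.5, -0.2]], angular=[[0, 0, 0], [0, 0, 0], [0, 0, 0], [0, 0, 0], [0, 0, 0]], claw=[60, 60, 60, 60, 60], grip_force=40)

```text
t: 0.75
eef_pos: [0.3504, 0.3972, 0.2327]
tool_rot: [0.0, 0.187, 0.982, 0.0]
contact_force: [1.0, -0.7, 0.8]
gripper_width: 0.703
```

```bash
python3 go.py ob .236
```

```text
t 0.75 tcp [0.3504 0.3972 0.2327] jaw 68.4 F [ 1.  -0.7  0.8] w 60.0
dp [-19.804 -19.41   -0.137] ang [0. 0. 0.] q [-1.03  0.24  0.08  1.91 -0.02  1.    0.25]
```

Call:
jog_arm(dp=[[-19.8, -19.4, -0.1], [-19.8, -19.4, -0.1], [-19.8, -19.4, -0.1], [-19.8, -19.4, -0.1], [-19.8, -19.4, -0.1]], angular=[[0, 0, 0], [0, 0, 0], [0, 0, 0], [0, 0, 0], [0, 0, 0]], claw=[60, 60, 60, 60, 60])

```text
t: 1.25
eef_pos: [0.4519, 0.1689, 0.2338]
tool_rot: [0.0, 0.187, 0.982, 0.0]
contact_force: [0.4, 0.6, -0.2]
gripper_width: 0.702
```

Call:
jog_arm(dp=[[-12.7, -12.4, -0.1], [-12.7, -12.4, -0.1], [-12.7, -12.4, -0.1], [-12.7, -12.4, -0.1], [-12.7, -12.4, -0.1]], angular=[[0, 0, 0], [0, 0, 0], [0, 0, 0], [0, 0, 0], [0, 0, 0]], claw=[60, 60, 60, 60, 60])

```text
t: 1.75
eef_pos: [0.5541, -0.0593, 0.2351]
tool_rot: [0.0, 0.187, 0.982, 0.0]
contact_force: [0.4, 0.3, -0.0]
gripper_width: 0.703
```

```bash
python3 go.py ob .236
```

```text
t 1.75 tcp [ 0.5541 -0.0593  0.2351] jaw 68.4 F [ 0.4  0.3 -0. ] w 60.0
dp [-5.508 -5.433 -0.035] ang [0.   0.   0.01] q [-0.34  0.29  0.41  1.86 -0.13  1.02  1.32]
```

Call:
jog_arm(dp=[[-5.5, -5.43, 0], [-5.5, -5.43, 0], [-5.5, -5.43, 0], [-5.5, -5.43, 0], [-5.5, -5.43, 0]], angular=[[0, 0, 0], [0, 0, 0], [0, 0, 0], [0, 0, 0], [0, 0, 0]], claw=[60, 60, 60, 60, 60])

```text
t: 2.25
eef_pos: [0.6313, -0.242, 0.2347]
tool_rot: [0.0, 0.191, 0.982, -0.002]
contact_force: [-0.3, -0.6, 0.4]
gripper_width: 0.704
```

```bash
python3 go.py ob .106; python3 - <<'E'
from station import *
from h import *
c=read_camera("wrist"); cv2.imwrite("pics/w1.png",c["pixels"]); pickle.dump(c,open("w1.pkl","wb"))
print(proj(c,[(.6322,-.2362,.134),(.6023,-.1197,.134),(.5163,-.266,.134)]))
E
```

```text
t 2.25 tcp [ 0.6313 -0.242   0.2347] jaw 68.0 F [-0.3 -0.6  0.4] w 60.1
dp [0.063 0.251 5.146] ang [-0.05  0.02 -0.09] q [-0.04  0.5   0.45  1.57 -0.23  1.12  1.65]
[[331.25009538 236.13414203]
 [490.77598583 124.3903296 ]
 [212.05342658  80.49307295]]
```

View pics/w1.png

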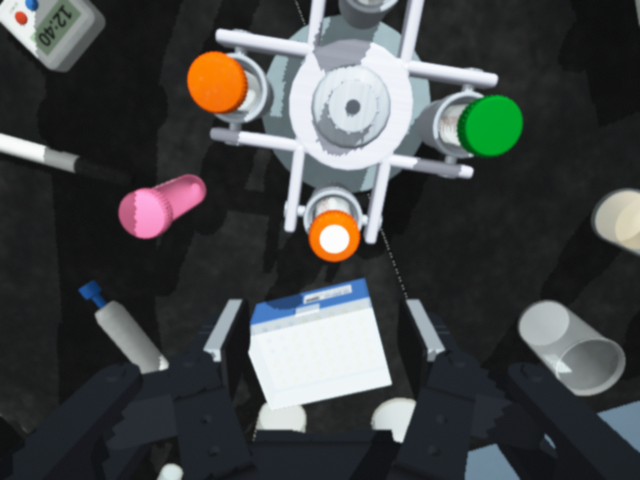

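The wrist view shows the orange sticker cap at (334,236), the plain orange cap at (217,82) and the green cap at (490,126). These are within 3–5 px of prediction, but the arm was still settling.

Call:
jog_arm(dp=[[0.06, 0.2, 0], [0.06, 0.2, 0], [0.06, 0.2, 0], [0.06, 0.2, 0], [0.06, 0.2, 0]], angular=[[0, 0, 0], [0, 0, 0], [0, 0, 0], [0, 0, 0], [0, 0, 0]], claw=[60, 60, 60, 60, 60])

```text
t: 2.8
eef_pos: [0.6319, -0.2284, 0.2352]
tool_rot: [0.0, 0.187, 0.982, 0.0]
contact_force: [0.3, 0.2, -0.0]
gripper_width: 0.704
```

```bash
python3 go.py ob .106; python3 - <<'E'
from station import *
from h import *
c=read_camera("wrist"); cv2.imwrite("pics/w2.png",c["pixels"]); pickle.dump(c,open("w2.pkl","wb"))
print(proj(c,[(.6322,-.2362,.134),(.6023,-.1197,.134),(.5163,-.266,.134),(.5594,-.193,.105)]))
hsv=cv2.cvtColor(c["pixels"],cv2.COLOR_BGR2HSV)
m=cv2.inRange(hsv,(5,180,120),(16,255,255)); n,l,s,ce=cv2.connectedComponentsWithStats(m)
for i in range(1,n):
    if s[i,4]>200: print(s[i],ce[i])
crop(c["pixels"],180,40,540,300,2,"pics/w2c.png")
print(get_obs()["eef_pos"])
E
```

```text
t 2.8 tcp [ 0.6319 -0.2284  0.2352] jaw 68.5 F [ 0.3  0.2 -0. ] w 60.1
dp [-0.123 -0.287  5.167] ang [0.   0.   0.01] q [-0.05  0.5   0.44  1.58 -0.23  1.12  1.64]
[[311.43222335 242.40617876]
 [468.31370408 133.55488025]
 [191.90601742  87.72029959]
 [331.385647   112.07503894]]
[ 167   59   61   61 2881] [196.51752864  89.16001388]
[ 289  217   52   51 1236] [314.37864078 241.5210356 ]
[ 0.63188672 -0.22866975  0.2351133 ]
```

View pics/w2c.png

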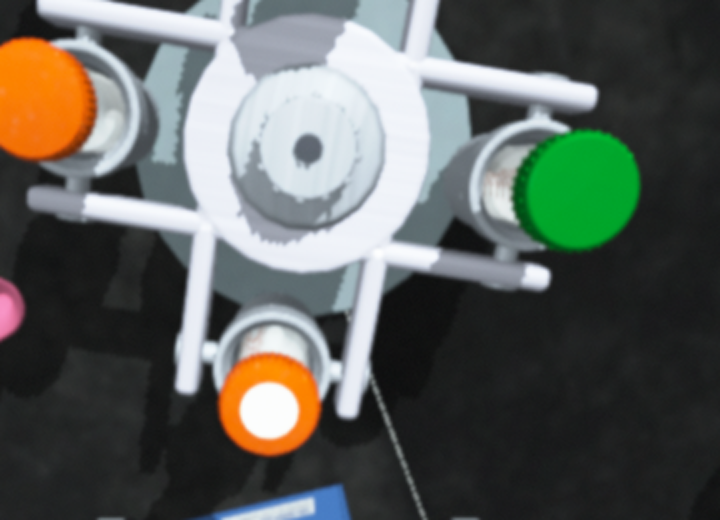

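```bash
python3 - <<'E'
from h import *
c=pickle.load(open("w2.pkl","rb"))
print(atz(c,(314.2,244.8),.134)-[.6322,-.2362,.134], atz(c,(333.8,114.3),.105)-[.5594,-.193,.105],atz(c,(468.8,134.8),.134)-[.6023,-.1197,.134])
E
python3 go.py ob .106
```

```text
[2.25649531e-03 1.09729454e-03 2.77555756e-17] [ 1.93983350e-03  1.00867989e-03 -1.38777878e-17] [8.30376202e-04 8.65916135e-05 0.00000000e+00]
t 2.85 tcp [ 0.6319 -0.2287  0.2351] jaw 68.4 F [-0.3  0.1  0.3] w 60.2
dp [-0.121 -0.276  5.165] ang [0.   0.   0.01] q [-0.05  0.5   0.44  1.58 -0.23  1.12  1.64]
```

Call:
jog_arm(dp=[[-0.15, -0.24, 1.2], [-0.15, -0.24, 2.4], [-0.15, -0.24, 3.6], [-0.15, -0.24, 4.6], [-0.15, -0.24, 5.16]], angular=[[0, 0, 0], [0, 0, 0], [0, 0, 0], [0, 0, 0], [0, 0, 0]], claw=[60, 60, 60, 60, 60])

```text
t: 3.35
eef_pos: [0.632, -0.2354, 0.1036]
tool_rot: [-0.002, 0.187, 0.982, 0.0]
contact_force: [-0.7, 0.1, -0.2]
gripper_width: 0.705
```

Call:
jog_arm(dp=[[0, 0, 0], [0, 0, 0], [0, 0, 0], [0, 0, 0], [0, 0, 0]], angular=[[0, 0, 0], [0, 0, 0], [0, 0, 0], [0, 0, 0], [0, 0, 0]], claw=[60, 45, 30, 20, 20])

```text
t: 3.85
eef_pos: [0.6342, -0.2367, 0.1076]
tool_rot: [0.001, 0.187, 0.982, -0.0]
contact_force: [-0.3, -0.1, 5.4]
gripper_width: 0.391
```

Call:
jog_arm(dp=[[0, 0, 0], [0, 0, 0], [0, 0, 0], [0, 0, 0], [0, 0, 0]], angular=[[0, 0, 0], [0, 0, 0], [0, 0, 0], [0, 0, 0], [0, 0, 0]], claw=[20, 20, 20, 20, 20])

```text
t: 4.35
eef_pos: [0.6343, -0.2367, 0.1076]
tool_rot: [0.001, 0.187, 0.982, -0.0]
contact_force: [0.0, -0.8, 6.0]
gripper_width: 0.39
```

```bash
python3 go.py ob .236; python3 - <<'E'
from station import *
from h import *
c=read_camera("wrist"); cv2.imwrite("pics/w3.png",c["pixels"])
E
```

```text
t 4.35 tcp [ 0.6343 -0.2367  0.1076] jaw 68.4 F [ 0.  -0.8  6. ] w 33.3
dp [ 0.068 -0.011 -5.137] ang [ 0.    0.03 -0.  ] q [-0.    0.63  0.39  1.67 -0.29  0.89  1.7 ]
```

View pics/w3.png

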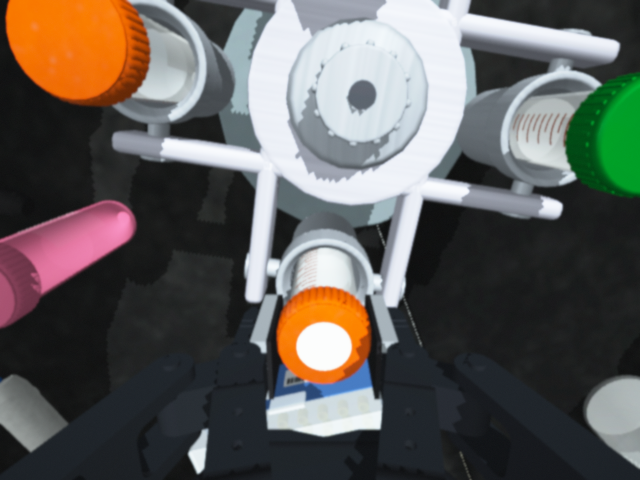

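The orange sticker cap at (325,345) sits between both pads. The opening is 33 mm, which matches a gripped cap. Lifting now.

Call:
jog_arm(dp=[[0, 0, -0.6], [0, 0, -1.6], [0, 0, -2.8], [0, 0, -4.0], [0, 0, -5.2]], angular=[[0, 0, 0], [0, 0, 0], [0, 0, 0], [0, 0, 0], [0, 0, 0]], claw=[20, 20, 20, 20, 20])

```text
t: 4.9
eef_pos: [0.6329, -0.2358, 0.238]
tool_rot: [0.0, 0.187, 0.982, 0.0]
contact_force: [0.0, -0.2, -1.6]
gripper_width: 0.387
```

```bash
python3 go.py B .236
```

```text
t 4.9 tcp [ 0.6329 -0.2358  0.238 ] jaw 68.4 F [ 0.  -0.2 -1.6] w 33.1
dp [ 7.067 12.031  0.082] ang [ 0. -0.  0.] q [-0.04  0.5   0.45  1.57 -0.23  1.12  1.65]
```

Call:
jog_arm(dp=[[0.4, 0.7, 0], [1.4, 2.3, 0], [2.5, 4.1, 0], [3.6, 5.9, 0], [4.7, 7.7, 0]], angular=[[0, 0, 0], [0, 0, 0], [0, 0, 0], [0, 0, 0], [0, 0, 0]], claw=[20, 20, 20, 20, 20])

```text
t: 5.4
eef_pos: [0.5954, -0.02, 0.2368]
tool_rot: [0.0, 0.187, 0.982, 0.0]
contact_force: [1.0, 0.1, 0.4]
gripper_width: 0.389
```

Call:
jog_arm(dp=[[0.9, 1.6, 0], [1.7, 3.1, 0], [2.2, 4.0, 0], [2.35, 4.3, 0], [2.37, 4.33, 0]], angular=[[0, 0, 0], [0, 0, 0], [0, 0, 0], [0, 0, 0], [0, 0, 0]], claw=[20, 20, 20, 20, 20])

```text
t: 5.9
eef_pos: [0.5807, 0.1016, 0.2364]
tool_rot: [0.0, 0.186, 0.983, 0.0]
contact_force: [-0.1, -1.2, -0.6]
gripper_width: 0.395
```

```bash
cat > snap.py <<'E'
import sys
from station import *
from h import *
n=sys.argv[1]; C={}
for k in ["top","side"]: C[k]=read_camera(k)
pickle.dump(C,open(n+".pkl","wb"))
o=get_obs(); p=o["eef_pos"]; print(p.round(4), o["t"])
# predicted cap centre (cap top ~26 mm above tcp)
for k in C:
    u,v=proj(C[k],p+[0,0,.026])[0].astype(int); print(k,"pred",proj(C[k],p+[0,0,.026])[0].round(1),"origin",u-50,v-45)
    crop(C[k]["pixels"],u-50,v-45,u+50,v+45,6,f"pics/{n}_{k}.png")
a=cv2.imread(f"pics/{n}_top.png");b=cv2.imread(f"pics/{n}_side.png")
E
python3 go.py B .096; python3 snap.py p1
```

```text
t 5.9 tcp [0.5807 0.1016 0.2364] jaw 68.5 F [-0.1 -1.2 -0.6] w 33.7
dp [0.159 0.252 5.617] ang [0.   0.   0.03] q [-0.57  0.34  0.37  1.78 -0.14  1.04  1.05]
[0.5811 0.0988 0.2363] 6.0
top pred [243.5 227.9] origin 193 182
side pred [288.8 155.5] origin 238 110
```

View pics/p1_top.png

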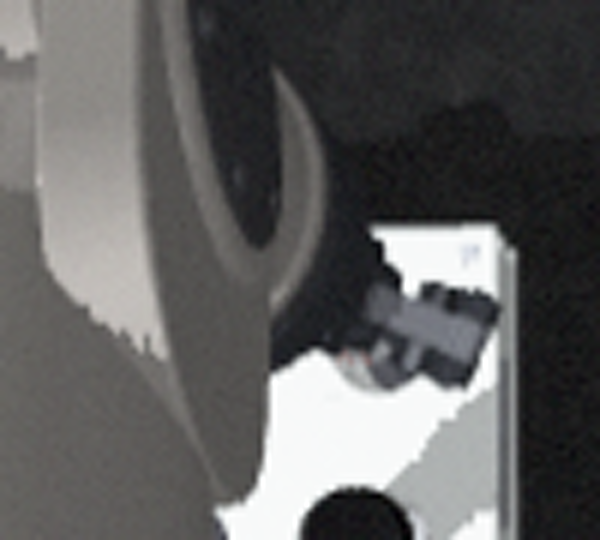

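View pics/p1_side.png

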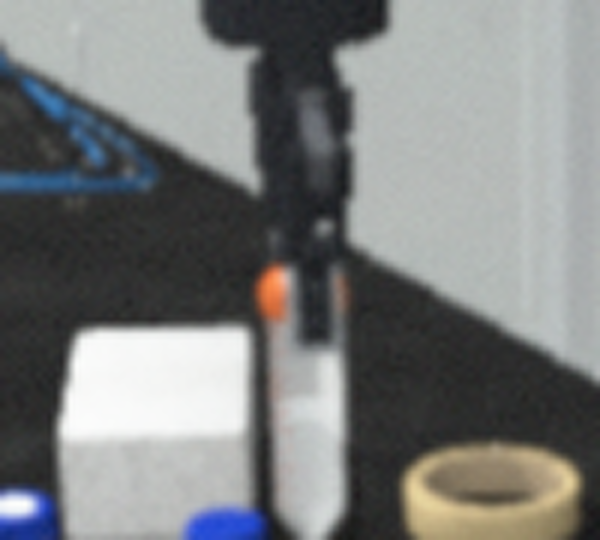

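Call:
jog_arm(dp=[[0, 0, 0], [0, 0, 0], [0, 0, 0], [0, 0, 0], [0, 0, 0]], angular=[[0, 0, 0], [0, 0, 0], [0, 0, 0], [0, 0, 0], [0, 0, 0]], claw=[20, 20, 20, 20, 20])

```text
t: 6.5
eef_pos: [0.5809, 0.1003, 0.2359]
tool_rot: [-0.0, 0.187, 0.982, -0.0]
contact_force: [-0.5, -0.1, -0.4]
gripper_width: 0.388
```

```bash
python3 go.py B .096; cat > wr.py <<'E'
import sys
from station import *
from h import *
n=sys.argv[1]
o=get_obs(); c=read_camera("wrist"); cv2.imwrite(f"pics/{n}.png",c["pixels"]); c["tcp"]=o["eef_pos"]; c["rot"]=o["tool_rot"]; pickle.dump(c,open(n+".pkl","wb"))
s=read_camera("side"); pickle.dump(s,open(n+"s.pkl","wb")); print(o["eef_pos"].round(4))
u,v=proj(s,o["eef_pos"]+[0,0,-.03])[0].astype(int); print("side origin",u-50,v-60)
crop(s["pixels"],u-50,v-60,u+50,v+60,5,f"pics/{n}_s.png")
E
python3 wr.py w4
```

```text
t 6.5 tcp [0.5809 0.1003 0.2359] jaw 68.4 F [-0.5 -0.1 -0.4] w 33.1
dp [0.187 0.294 5.596] ang [-0. -0. -0.] q [-0.57  0.34  0.37  1.78 -0.14  1.04  1.05]
[0.5809 0.1003 0.2359]
side origin 239 116
```

View pics/w4.png

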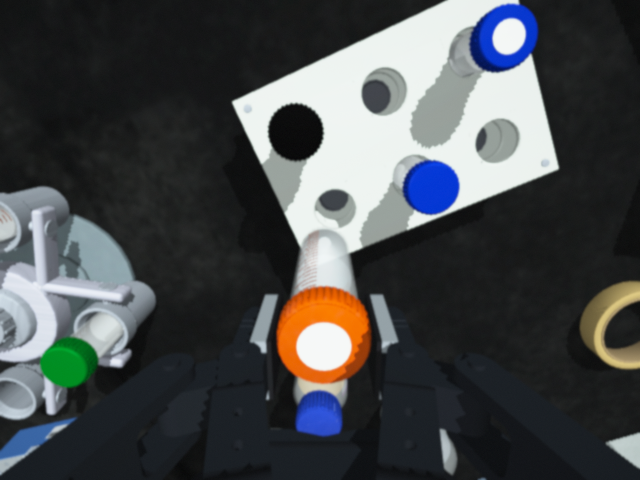

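View pics/w4_s.png

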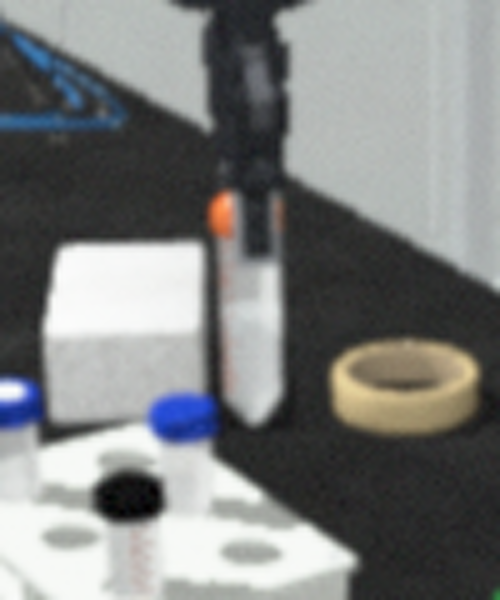

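```bash
python3 - <<'E'
from h import *
c=pickle.load(open("w4.pkl","rb")); s=pickle.load(open("w4s.pkl","rb"))
crop(c["pixels"],230,0,560,270,2.4,"pics/w4c.png")
q=c["rot"]; r=R.from_quat([q[1],q[2],q[3],q[0]]); p=c["tcp"]
for h in (.024,.026,.028,.030): print(h,"cap top pred",proj(c,p+r.apply([0,0,-h]))[0].round(1),"tip pred",proj(c,p+r.apply([0,0,.118-h]))[0].round(1),"side tip",proj(s,p+r.apply([0,0,.118-h]))[0].round(1))
E
```

```text
0.024 cap top pred [320.7 342.6] tip pred [322.  241.4] side tip [290.1 200.4]
0.026 cap top pred [320.7 345.8] tip pred [322.  242.3] side tip [290.1 199.6]
0.028 cap top pred [320.6 349.1] tip pred [322.  243.3] side tip [290.1 198.9]
0.03 cap top pred [320.6 352.4] tip pred [322.  244.2] side tip [290.1 198.2]
```

View pics/w4c.png

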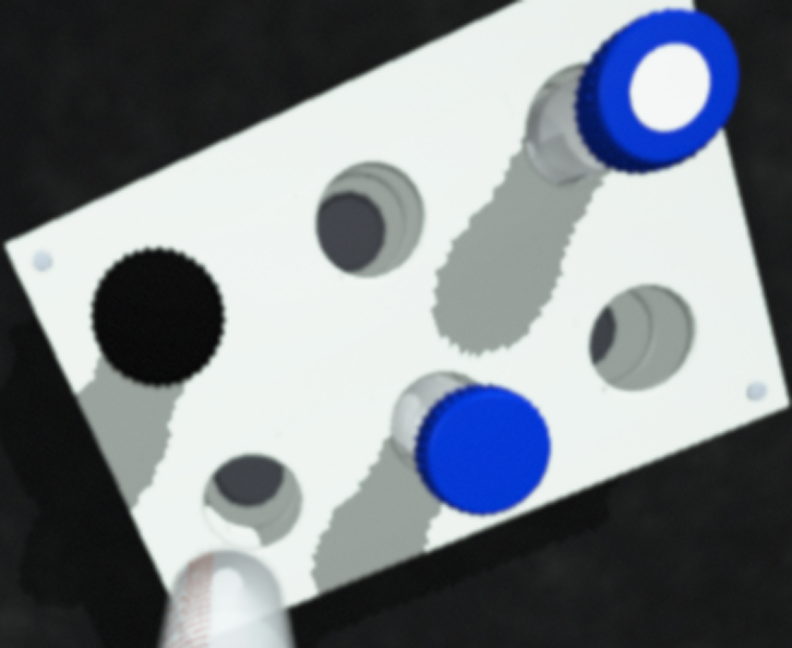

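```bash
python3 - <<'E'
from h import *
c=pickle.load(open("w4.pkl","rb")); q=c["rot"]; r=R.from_quat([q[1],q[2],q[3],q[0]])
for n,uv,w in [("B",(334.9,208.7),(.5793,.1089)),("C",(384.5,91.2),(.5073,.1769)),("A",(497.4,140.4),(.5753,.2489)),]:
    x=atz(c,uv,.066); print(n,x.round(4),"tool-frame diff mm",(r.inv().apply(x-[*w,.066])*1000).round(1))
for n,uv,w in [("bs",(230+483/2.4,449.5/2.4),(.5773,.1779)),("bb",(230+670/2.4,87/2.4),(.5054,.2450)),("bk",(230+158/2.4,316/2.4),(.5098,.1060))]:
    x=atz(c,uv,.124); print(n,x.round(4),"tool-frame diff mm",(r.inv().apply(x-[*w,.124])*1000).round(1))
E
```

```text
B [0.5808 0.1117 0.066 ] tool-frame diff mm [-0.4  3.1 -0. ]
C [0.5089 0.1801 0.066 ] tool-frame diff mm [-0.3  3.6 -0. ]
A [0.5765 0.2517 0.066 ] tool-frame diff mm [-0.1  3.  -0. ]
bs [0.5778 0.1804 0.124 ] tool-frame diff mm [ 0.4  2.5 -0. ]
bb [0.5076 0.25   0.124 ] tool-frame diff mm [-0.2  5.5 -0. ]
bk [0.5112 0.1098 0.124 ] tool-frame diff mm [ 0.1  4.1 -0. ]
```

The tube hangs vertically, and in the side view its tip at (289.6,200.8) matches forward kinematics at (290.1,200.4). The wrist camera is off by about 4 px sideways: the sticker of the centred cap shows at 325 where 321 is predicted. Allowing for that, it agrees with the top camera on the holes. Next: move over hole B and descend.

Call:
jog_arm(dp=[[0.18, 0.31, 0], [0.18, 0.31, 0.8], [0.18, 0.31, 1.8], [0.18, 0.31, 2.6], [0.18, 0.31, 2.8]], angular=[[0, 0, 0], [0, 0, 0], [0, 0, 0], [0, 0, 0], [0, 0, 0]], claw=[20, 20, 20, 20, 20])

```text
t: 7.1
eef_pos: [0.5779, 0.1101, 0.1637]
tool_rot: [-0.002, 0.187, 0.982, -0.001]
contact_force: [-0.3, 0.0, -0.8]
gripper_width: 0.388
```

Call:
jog_arm(dp=[[0, 0, 0.2], [0, 0, 0.5], [0, 0, 0.8], [0, 0, 1.1], [0, 0, 1.1]], angular=[[0, 0, 0], [0, 0, 0], [0, 0, 0], [0, 0, 0], [0, 0, 0]], claw=[20, 20, 20, 20, 20])

```text
t: 7.6
eef_pos: [0.5791, 0.1094, 0.1375]
tool_rot: [-0.001, 0.187, 0.982, -0.0]
contact_force: [0.8, -0.1, 0.0]
gripper_width: 0.389
```

```bash
python3 go.py B .0976; python3 wr.py w5
```

```text
t 7.6 tcp [0.5791 0.1094 0.1375] jaw 68.4 F [ 0.8 -0.1  0. ] w 33.2
dp [-0.018 -0.015  1.596] ang [-0.01 -0.01  0.  ] q [-0.55  0.46  0.34  1.87 -0.2   0.85  1.08]
[0.5791 0.1094 0.1375]
side origin 238 151
```

View pics/w5_s.png

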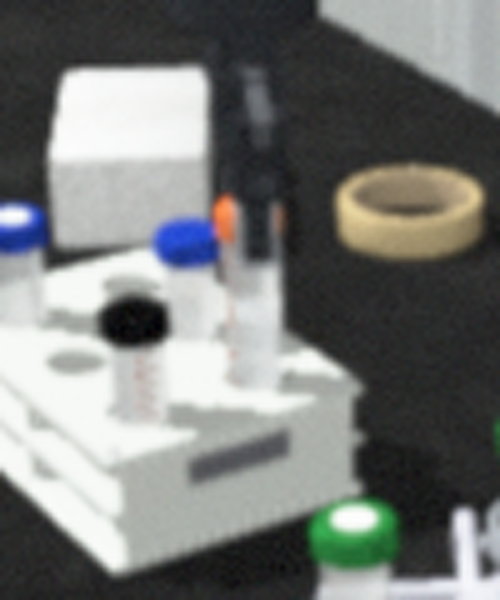

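View pics/w5.png

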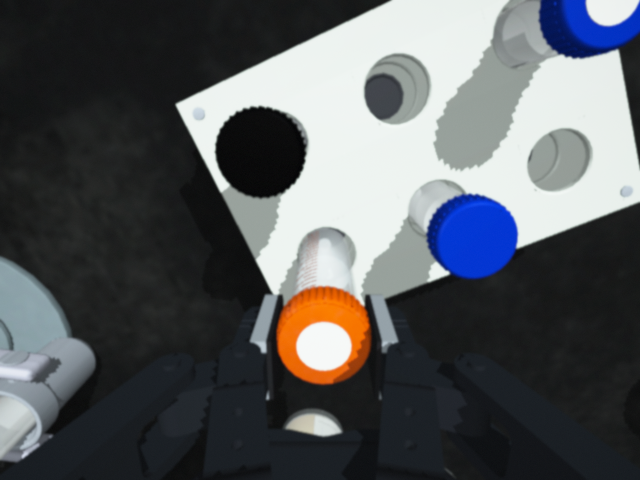

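The tube tip is about 20 mm into hole B with no contact force. Continuing down.

Call:
jog_arm(dp=[[0, 0, 0.4], [0, 0, 0.8], [0, 0, 1.2], [0, 0, 1.45], [0, 0, 1.58]], angular=[[0, 0, 0], [0, 0, 0], [0, 0, 0], [0, 0, 0], [0, 0, 0]], claw=[20, 20, 20, 20, 20])

```text
t: 8.2
eef_pos: [0.5794, 0.1094, 0.098]
tool_rot: [-0.0, 0.187, 0.982, -0.0]
contact_force: [0.7, -0.4, -0.2]
gripper_width: 0.388
```

Call:
jog_arm(dp=[[0, 0, 0], [0, 0, 0], [0, 0, 0], [0, 0, 0], [0, 0, 0]], angular=[[0, 0, 0], [0, 0, 0], [0, 0, 0], [0, 0, 0], [0, 0, 0]], claw=[20, 20, 40, 55, 55])

```text
t: 8.7
eef_pos: [0.5796, 0.1095, 0.0992]
tool_rot: [0.0, 0.187, 0.982, 0.0]
contact_force: [0.3, 0.3, -0.4]
gripper_width: 0.644
```

```bash
python3 go.py B .0976; python3 wr.py w6
```

```text
t 8.7 tcp [0.5796 0.1095 0.0992] jaw 68.4 F [ 0.3  0.3 -0.4] w 55.0
dp [ 0.003 -0.028  0.063] ang [0. 0. 0.] q [-0.53  0.51  0.32  1.89 -0.22  0.77  1.1 ]
[0.5796 0.1095 0.0992]
side origin 238 164
```

View pics/w6_s.png

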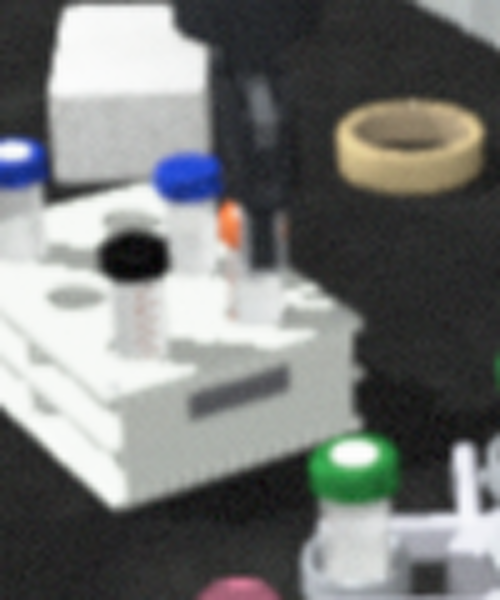

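Call:
jog_arm(dp=[[0, 0, -0.6], [0, 0, -1.4], [0, 0, -2.2], [0, 0, -2.8], [0, 0, -3.0]], angular=[[0, 0, 0], [0, 0, 0], [0, 0, 0], [0, 0, 0], [0, 0, 0]], claw=[60, 60, 60, 60, 60])

```text
t: 9.3
eef_pos: [0.5807, 0.1096, 0.1764]
tool_rot: [0.002, 0.187, 0.982, 0.001]
contact_force: [-0.2, 0.6, 0.3]
gripper_width: 0.706
```

```bash
python3 go.py os .174; python3 - <<'E'
from station import *
from h import *
c=read_camera("wrist"); cv2.imwrite("pics/w7.png",c["pixels"])
E
```

```text
t 9.3 tcp [0.5807 0.1096 0.1764] jaw 68.4 F [-0.2  0.6  0.3] w 60.3
dp [ -3.136 -14.918   0.069] ang [ 0.03  0.03 -0.  ] q [-0.56  0.41  0.35  1.84 -0.17  0.92  1.06]
```

View pics/w7.png

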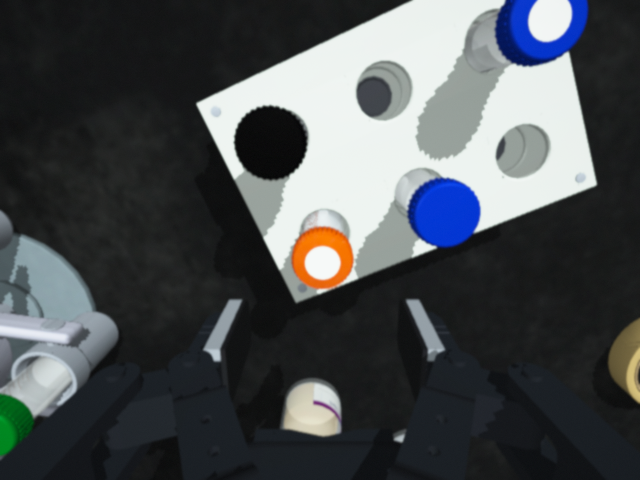

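Orange balance is seated in hole B, cap at (323,258). Next is the plain orange tube.

Call:
jog_arm(dp=[[-0.3, -1.2, 0], [-0.7, -3.1, 0], [-1.1, -5.1, 0], [-1.5, -7.1, 0], [-1.9, -9.1, 0]], angular=[[0, 0, 0], [0, 0, 0], [0, 0, 0], [0, 0, 0], [0, 0, 0]], claw=[60, 60, 60, 60, 60])

```text
t: 9.85
eef_pos: [0.5394, -0.1182, 0.1734]
tool_rot: [-0.001, 0.187, 0.982, -0.0]
contact_force: [0.9, -0.2, 0.3]
gripper_width: 0.701
```

Call:
jog_arm(dp=[[-0.4, -1.9, 0], [-0.8, -3.7, 0], [-1.1, -5.0, 0], [-1.2, -5.6, 0], [-1.24, -5.8, 0]], angular=[[0, 0, 0], [0, 0, 0], [0, 0, 0], [0, 0, 0], [0, 0, 0]], claw=[60, 60, 60, 60, 60])

```text
t: 10.35
eef_pos: [0.515, -0.2643, 0.1734]
tool_rot: [-0.001, 0.189, 0.982, -0.0]
contact_force: [-0.2, 1.3, -0.2]
gripper_width: 0.701
```

```bash
python3 go.py os .106; python3 - <<'E'
from station import *
from h import *
c=read_camera("wrist"); cv2.imwrite("pics/w8.png",c["pixels"]); o=get_obs()
print(o["eef_pos"].round(4),proj(c,[(.5163,-.266,.134),(.5594,-.193,.105)]).round(1))
E
python3 go.py os .106
```

```text
t 10.35 tcp [ 0.515  -0.2643  0.1734] jaw 68.3 F [-0.2  1.3 -0.2] w 59.9
dp [-0.077 -0.044  2.695] ang [-0.01 -0.01 -0.03] q [ 0.02  0.41  0.45  1.87 -0.22  0.91  1.76]
[ 0.5155 -0.2635  0.1734] [[319.5 277.1]
 [459.7 278.1]]
t 10.4 tcp [ 0.5155 -0.2635  0.1734] jaw 68.3 F [ 0.7 -0.6  0.6] w 59.8
dp [-0.071 -0.08   2.697] ang [-0.   -0.01 -0.01] q [ 0.02  0.41  0.45  1.87 -0.22  0.91  1.76]
```

View pics/w8.png

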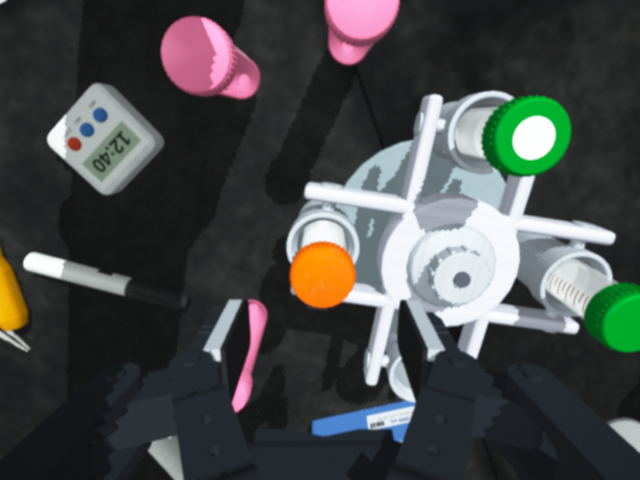

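```bash
python3 - <<'E'
from m1 import *
for t in [T(745,272),(447.5,333.5),(408,328)]: print(atz(C["top"],t,.118).round(3))
print(tri([(C["top"],T(745,272)),(C["side"],S(661,378))]))
E
```

```text
[ 0.572 -0.357  0.118]
[ 0.397 -0.276  0.118]
[ 0.406 -0.2    0.118]
(array([ 0.57149217, -0.35631378,  0.11827197]), [np.float64(0.7427714797600081), np.float64(0.7427714797600192)])
```

Call:
jog_arm(dp=[[-0.06, -0.07, 0.5], [-0.06, -0.07, 1.2], [-0.06, -0.07, 2.0], [-0.06, -0.07, 2.5], [-0.06, -0.07, 2.65]], angular=[[0, 0, 0], [0, 0, 0], [0, 0, 0], [0, 0, 0], [0, 0, 0]], claw=[60, 60, 60, 60, 60])

```text
t: 10.9
eef_pos: [0.5163, -0.2629, 0.1056]
tool_rot: [-0.002, 0.186, 0.983, 0.001]
contact_force: [0.2, -0.2, -0.0]
gripper_width: 0.704
```

Call:
jog_arm(dp=[[0, 0, 0], [0, 0, 0], [0, 0, 0], [0, 0, 0], [0, 0, 0]], angular=[[0, 0, 0], [0, 0, 0], [0, 0, 0], [0, 0, 0], [0, 0, 0]], claw=[55, 45, 30, 20, 20])

```text
t: 11.4
eef_pos: [0.5175, -0.2652, 0.1085]
tool_rot: [0.001, 0.187, 0.982, 0.0]
contact_force: [0.2, 1.1, 4.9]
gripper_width: 0.392
```

Call:
jog_arm(dp=[[0, 0, 0], [0, 0, 0], [0, 0, 0], [0, 0, -0.2], [0, 0, -0.5]], angular=[[0, 0, 0], [0, 0, 0], [0, 0, 0], [0, 0, 0], [0, 0, 0]], claw=[20, 20, 20, 20, 20])

```text
t: 11.9
eef_pos: [0.516, -0.2649, 0.1199]
tool_rot: [-0.001, 0.187, 0.982, 0.0]
contact_force: [-0.4, -0.1, -1.3]
gripper_width: 0.387
```

Call:
jog_arm(dp=[[0, 0, -1], [0, 0, -2], [0, 0, -3.2], [0, 0, -4.4], [0, 0, -4.8]], angular=[[0, 0, 0], [0, 0, 0], [0, 0, 0], [0, 0, 0], [0, 0, 0]], claw=[20, 20, 20, 20, 20])

```text
t: 12.4
eef_pos: [0.5178, -0.2661, 0.2435]
tool_rot: [0.002, 0.188, 0.982, -0.0]
contact_force: [1.0, 0.8, -0.8]
gripper_width: 0.391
```

```bash
python3 go.py C .236;python3 wr.py w9;python3 go.py C .236
```

```text
t 12.4 tcp [ 0.5178 -0.2661  0.2435] jaw 68.4 F [ 1.   0.8 -0.8] w 33.4
dp [ 6.922 16.317  0.271] ang [ 0.    0.05 -0.  ] q [-0.01  0.33  0.48  1.8  -0.17  1.05  1.73]
[ 0.5178 -0.2661  0.2435]
side origin 303 179
t 12.5 tcp [ 0.5174 -0.2655  0.2416] jaw 68.4 F [ 0.2  0.  -0.6] w 33.2
dp [ 6.888 16.304  0.211] ang [0.   0.03 0.  ] q [-0.01  0.33  0.48  1.8  -0.17  1.05  1.73]
```

View pics/w9.png

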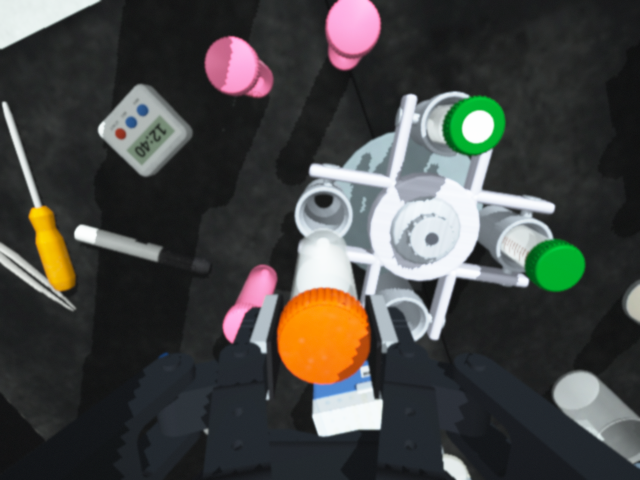

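Both orange tubes are out of the rotor. The plain one is held upright with its cap at (324,336). Moving to hole C.

Call:
jog_arm(dp=[[0.4, 0.9, 0], [1.1, 2.5, 0], [1.8, 4.3, 0], [2.5, 6.1, 0], [3.2, 7.9, 0]], angular=[[0, 0, 0], [0, 0, 0], [0, 0, 0], [0, 0, 0], [0, 0, 0]], claw=[20, 20, 20, 20, 20])

```text
t: 13.0
eef_pos: [0.5136, -0.0501, 0.2385]
tool_rot: [-0.001, 0.187, 0.982, -0.0]
contact_force: [1.4, 0.6, -0.9]
gripper_width: 0.388
```

Call:
jog_arm(dp=[[0.8, 1.8, 0], [1.6, 3.6, 0], [2.4, 5.4, 0], [3.1, 7.1, 0], [3.5, 8.1, 0]], angular=[[0, 0, 0], [0, 0, 0], [0, 0, 0], [0, 0, 0], [0, 0, 0]], claw=[20, 20, 20, 20, 20])

```text
t: 13.5
eef_pos: [0.5063, 0.1728, 0.2383]
tool_rot: [-0.001, 0.185, 0.983, -0.0]
contact_force: [0.2, -0.5, -1.3]
gripper_width: 0.388
```

Call:
jog_arm(dp=[[0.1, 0.2, 0], [0.15, 0.3, 0], [0.15, 0.3, 0], [0.15, 0.3, 0], [0.15, 0.3, 0]], angular=[[0, 0, 0], [0, 0, 0], [0, 0, 0], [0, 0, 0], [0, 0, 0]], claw=[20, 20, 20, 20, 20])

```text
t: 14.0
eef_pos: [0.5076, 0.1754, 0.2401]
tool_rot: [-0.0, 0.188, 0.982, -0.0]
contact_force: [0.2, 0.1, -0.1]
gripper_width: 0.391
```

```bash
python3 go.py .5076,.1773 .0985;python3 wr.py w10;python3 go.py .5076,.1773 .0985
```

```text
t 14.0 tcp [0.5076 0.1754 0.2401] jaw 68.3 F [ 0.2  0.1 -0.1] w 33.4
dp [0.03  0.074 5.664] ang [-0.    0.   -0.02] q [-0.66  0.24  0.25  1.89 -0.07  1.02  0.81]
[0.5076 0.1754 0.2401]
side origin 199 111
t 14.1 tcp [0.5076 0.1759 0.2402] jaw 68.3 F [ 0.8  0.9 -1.2] w 33.1
dp [0.023 0.051 5.669] ang [ 0.    0.   -0.02] q [-0.66  0.24  0.25  1.89 -0.07  1.02  0.81]
```

View pics/w10.png

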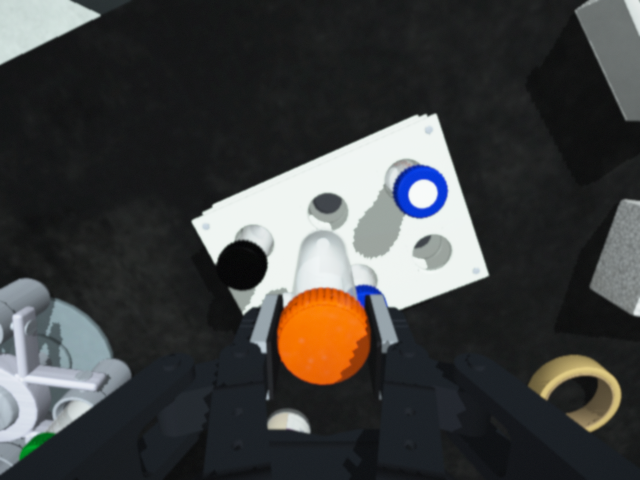

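Call:
jog_arm(dp=[[0.02, 0.05, 0.8], [0.02, 0.05, 1.8], [0.02, 0.05, 2.6], [0.02, 0.05, 2.9], [0.02, 0.05, 3.0]], angular=[[0, 0, 0], [0, 0, 0], [0, 0, 0], [0, 0, 0], [0, 0, 0]], claw=[20, 20, 20, 20, 20])

```text
t: 14.6
eef_pos: [0.5072, 0.1778, 0.1647]
tool_rot: [-0.0, 0.187, 0.982, -0.0]
contact_force: [0.0, 0.8, 0.1]
gripper_width: 0.392
```

Call:
jog_arm(dp=[[0, 0, 0.2], [0, 0, 0.5], [0, 0, 0.8], [0, 0, 1.1], [0, 0, 1.2]], angular=[[0, 0, 0], [0, 0, 0], [0, 0, 0], [0, 0, 0], [0, 0, 0]], claw=[20, 20, 20, 20, 20])

```text
t: 15.1
eef_pos: [0.507, 0.1781, 0.1343]
tool_rot: [-0.0, 0.187, 0.982, -0.0]
contact_force: [0.1, -0.9, -0.4]
gripper_width: 0.389
```

```bash
python3 go.py .5076,.1773 .0985; python3 wr.py w11
```

```text
t 15.1 tcp [0.507  0.1781 0.1343] jaw 68.4 F [ 0.1 -0.9 -0.4] w 33.2
dp [-0.033 -0.02   1.43 ] ang [-0.01 -0.01  0.  ] q [-0.64  0.38  0.23  1.99 -0.12  0.79  0.85]
[0.507  0.1781 0.1343]
side origin 201 149
```

View pics/w11_s.png

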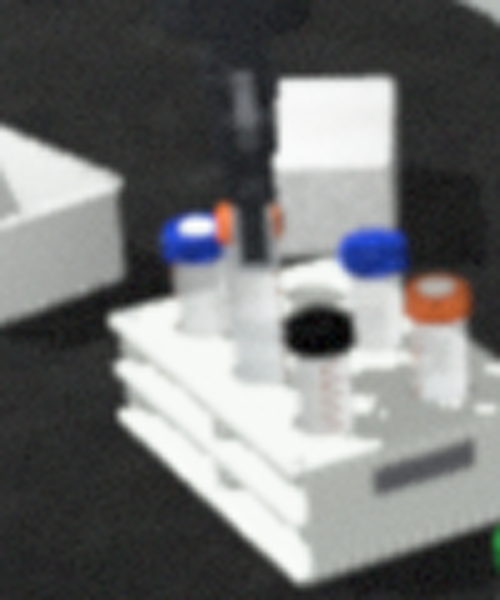

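The tube is entering hole C freely, at side crop (255,378). Continuing down and releasing.

Call:
jog_arm(dp=[[-0.02, -0.02, 0.4], [-0.02, -0.02, 0.8], [-0.02, -0.02, 1.15], [-0.02, -0.02, 1.35], [-0.02, -0.02, 1.42]], angular=[[0, 0, 0], [0, 0, 0], [0, 0, 0], [0, 0, 0], [0, 0, 0]], claw=[20, 20, 20, 20, 20])

```text
t: 15.7
eef_pos: [0.5073, 0.1773, 0.0987]
tool_rot: [-0.001, 0.187, 0.982, -0.0]
contact_force: [-0.5, -0.2, -0.6]
gripper_width: 0.393
```

Call:
jog_arm(dp=[[0, 0, 0], [0, 0, 0], [0, 0, 0], [0, 0, 0], [0, 0, 0]], angular=[[0, 0, 0], [0, 0, 0], [0, 0, 0], [0, 0, 0], [0, 0, 0]], claw=[20, 20, 40, 55, 55])

```text
t: 16.2
eef_pos: [0.5079, 0.1777, 0.0999]
tool_rot: [0.0, 0.187, 0.982, 0.0]
contact_force: [0.6, 0.3, -0.5]
gripper_width: 0.645
```

Call:
jog_arm(dp=[[0, 0, -0.6], [0, 0, -1.4], [0, 0, -2.2], [0, 0, -2.8], [0, 0, -3.0]], angular=[[0, 0, 0], [0, 0, 0], [0, 0, 0], [0, 0, 0], [0, 0, 0]], claw=[60, 60, 60, 60, 60])

```text
t: 16.7
eef_pos: [0.5087, 0.1779, 0.1764]
tool_rot: [0.001, 0.187, 0.982, 0.001]
contact_force: [-0.4, -0.4, -0.8]
gripper_width: 0.705
```

```bash
python3 go.py gb .174; python3 wr.py w12
```

```text
t 16.7 tcp [0.5087 0.1779 0.1764] jaw 68.4 F [-0.4 -0.4 -0.8] w 60.2
dp [ -3.997 -12.53    0.073] ang [0.03 0.02 0.  ] q [-0.65  0.32  0.24  1.95 -0.1   0.88  0.84]
[0.5087 0.1779 0.1764]
side origin 201 134
```

View pics/w12.png

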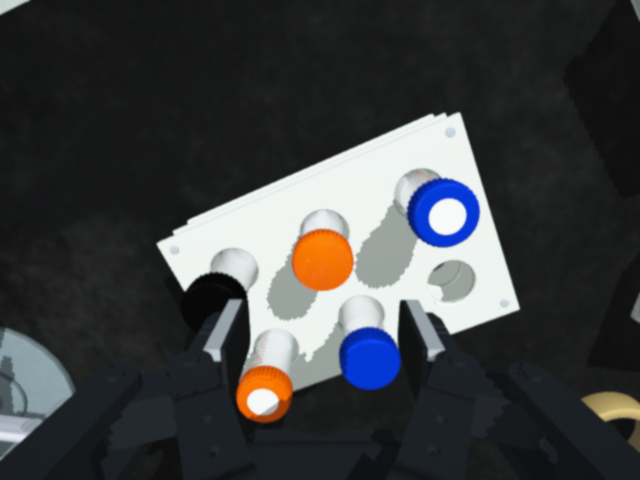

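View pics/w12_s.png

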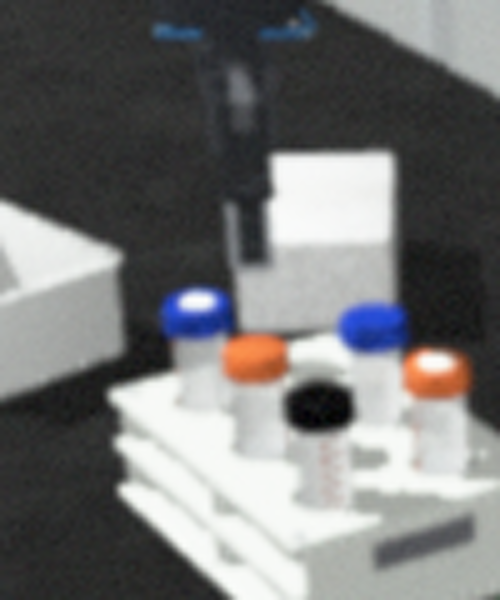

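Both oranges are seated in the rack: (322,260) plain and (264,394) with the sticker. Next: move the green sticker tube to the former plain-orange bucket, opposite the plain green one.

Call:
jog_arm(dp=[[-0.3, -1.0, 0], [-0.9, -2.8, 0], [-1.5, -4.7, 0], [-2.1, -6.6, 0], [-2.7, -8.4, 0]], angular=[[0, 0, 0], [0, 0, 0], [0, 0, 0], [0, 0, 0], [0, 0, 0]], claw=[60, 60, 60, 60, 60])

```text
t: 17.3
eef_pos: [0.4921, -0.0446, 0.1738]
tool_rot: [-0.001, 0.187, 0.982, -0.0]
contact_force: [0.7, -0.1, -0.1]
gripper_width: 0.705
```

Call:
jog_arm(dp=[[-0.5, -1.6, 0], [-0.9, -2.9, 0], [-1.2, -3.8, 0], [-1.34, -4.1, 0], [-1.34, -4.1, 0]], angular=[[0, 0, 0], [0, 0, 0], [0, 0, 0], [0, 0, 0], [0, 0, 0]], claw=[60, 60, 60, 60, 60])

```text
t: 17.8
eef_pos: [0.4863, -0.1508, 0.174]
tool_rot: [-0.001, 0.188, 0.982, -0.0]
contact_force: [0.0, 0.3, -0.3]
gripper_width: 0.7
```

```bash
python3 go.py gb .106;python3 wr.py w13;python3 go.py gb .106
```

```text
t 17.8 tcp [ 0.4863 -0.1508  0.174 ] jaw 68.3 F [ 0.   0.3 -0.3] w 59.8
dp [0.006 0.027 2.72 ] ang [-0.01 -0.01 -0.02] q [-0.15  0.28  0.39  2.03 -0.14  0.86  1.51]
[ 0.4863 -0.1508  0.174 ]
side origin 258 190
t 17.9 tcp [ 0.4868 -0.1486  0.1741] jaw 68.5 F [ 0.8 -0.1 -1. ] w 60.0
dp [-0.008 -0.064  2.725] ang [ 0.   -0.01  0.02] q [-0.15  0.28  0.39  2.03 -0.14  0.86  1.51]
```

View pics/w13.png

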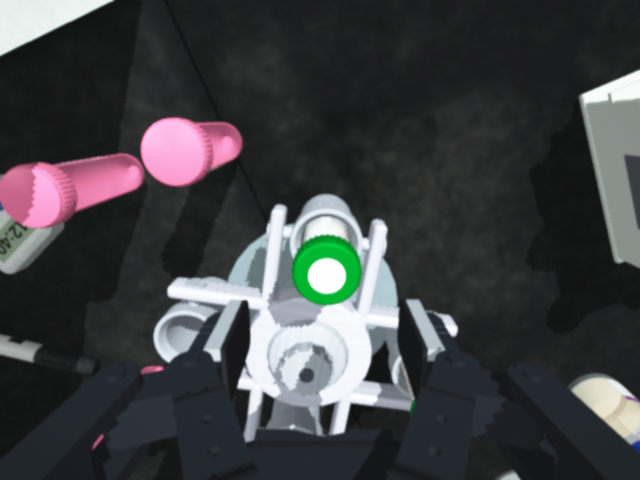

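Call:
jog_arm(dp=[[0, -0.03, 0.5], [0, -0.03, 1.2], [0, -0.03, 2.0], [0, -0.03, 2.5], [0, -0.03, 2.68]], angular=[[0, 0, 0], [0, 0, 0], [0, 0, 0], [0, 0, 0], [0, 0, 0]], claw=[60, 60, 60, 60, 60])

```text
t: 18.4
eef_pos: [0.4855, -0.1497, 0.1059]
tool_rot: [-0.001, 0.187, 0.982, 0.0]
contact_force: [-0.1, 0.6, 0.8]
gripper_width: 0.703
```

Call:
jog_arm(dp=[[0, 0, 0], [0, 0, 0], [0, 0, 0], [0, 0, 0], [0, 0, 0]], angular=[[0, 0, 0], [0, 0, 0], [0, 0, 0], [0, 0, 0], [0, 0, 0]], claw=[55, 45, 30, 20, 20])

```text
t: 18.9
eef_pos: [0.4871, -0.151, 0.1084]
tool_rot: [0.001, 0.187, 0.982, 0.0]
contact_force: [-0.6, -0.5, 4.6]
gripper_width: 0.389
```

Call:
jog_arm(dp=[[0, 0, 0], [0, 0, 0], [0, 0, 0], [0, 0, -0.2], [0, 0, -0.5]], angular=[[0, 0, 0], [0, 0, 0], [0, 0, 0], [0, 0, 0], [0, 0, 0]], claw=[20, 20, 20, 20, 20])

```text
t: 19.4
eef_pos: [0.4857, -0.1508, 0.1201]
tool_rot: [-0.001, 0.187, 0.982, -0.0]
contact_force: [0.3, 0.3, -0.3]
gripper_width: 0.392
```

Call:
jog_arm(dp=[[0, 0, -1], [0, 0, -2], [0, 0, -3.2], [0, 0, -4.4], [0, 0, -4.8]], angular=[[0, 0, 0], [0, 0, 0], [0, 0, 0], [0, 0, 0], [0, 0, 0]], claw=[20, 20, 20, 20, 20])

```text
t: 19.9
eef_pos: [0.4876, -0.1514, 0.2433]
tool_rot: [0.002, 0.187, 0.982, 0.0]
contact_force: [0.1, -0.2, -0.7]
gripper_width: 0.389
```

```bash
python3 go.py os .236
```

```text
t 19.9 tcp [ 0.4876 -0.1514  0.2433] jaw 68.4 F [ 0.1 -0.2 -0.7] w 33.2
dp [-2.754 -3.84   0.299] ang [ 0.02  0.05 -0.  ] q [-0.18  0.19  0.41  1.95 -0.09  1.01  1.47]
```

Call:
jog_arm(dp=[[-0.5, -0.7, 0], [-1.5, -2.1, 0], [-2.4, -3.3, 0], [-2.75, -3.8, 0], [-2.8, -3.85, 0]], angular=[[0, 0, 0], [0, 0, 0], [0, 0, 0], [0, 0, 0], [0, 0, 0]], claw=[20, 20, 20, 20, 20])

```text
t: 20.4
eef_pos: [0.5153, -0.2682, 0.2394]
tool_rot: [-0.001, 0.189, 0.982, -0.001]
contact_force: [-0.5, 0.5, -0.8]
gripper_width: 0.391
```

Call:
jog_arm(dp=[[0, 0, 0], [0, 0, 0], [0, 0, 0], [0, 0, 0], [0, 0, 0]], angular=[[0, 0, 0], [0, 0, 0], [0, 0, 0], [0, 0, 0], [0, 0, 0]], claw=[20, 20, 20, 20, 20])

```text
t: 20.9
eef_pos: [0.5162, -0.2655, 0.2403]
tool_rot: [0.0, 0.187, 0.982, 0.0]
contact_force: [1.5, 0.1, -0.4]
gripper_width: 0.388
```

```bash
python3 go.py os .1085;python3 wr.py w14;python3 go.py os .1085; python3 - <<'E'
from h import *
c=pickle.load(open("w14.pkl","rb")); crop(c["pixels"],230,150,430,400,2.4,"pics/w14c.png")
print(proj(c,[(.5163,-.266,.084),(.6322,-.2362,.084),(.4863,-.1501,.084),(.5594,-.193,.105)]).round(1))
E
```

```text
t 20.9 tcp [ 0.5162 -0.2655  0.2403] jaw 68.5 F [ 1.5  0.1 -0.4] w 33.1
dp [-0.011 -0.02   5.271] ang [0.   0.   0.01] q [ 0.    0.33  0.46  1.8  -0.17  1.05  1.72]
[ 0.5162 -0.2655  0.2403]
side origin 302 181
t 21.0 tcp [ 0.5161 -0.2658  0.2403] jaw 68.4 F [-0.2  0.3 -1.9] w 33.2
dp [-7.000e-03 -5.000e-03  5.272e+00] ang [0.   0.   0.01] q [ 0.01  0.33  0.46  1.8  -0.17  1.05  1.72]
[[321.7 218. ]
 [401.3 324.3]
 [450.3 127.2]
 [430.9 241.7]]
```

View pics/w14.png

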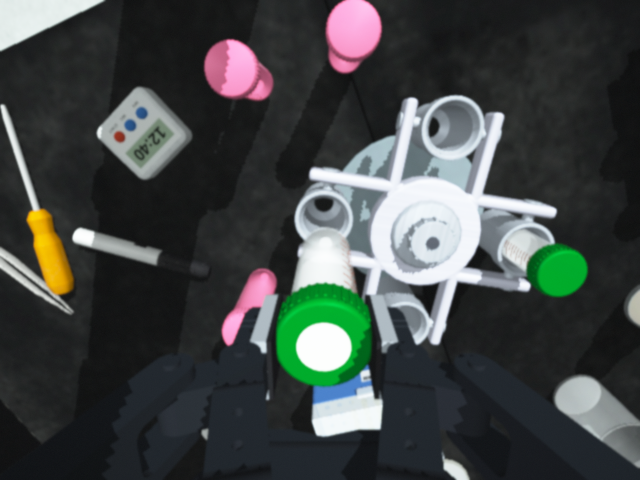

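View pics/w14_s.png

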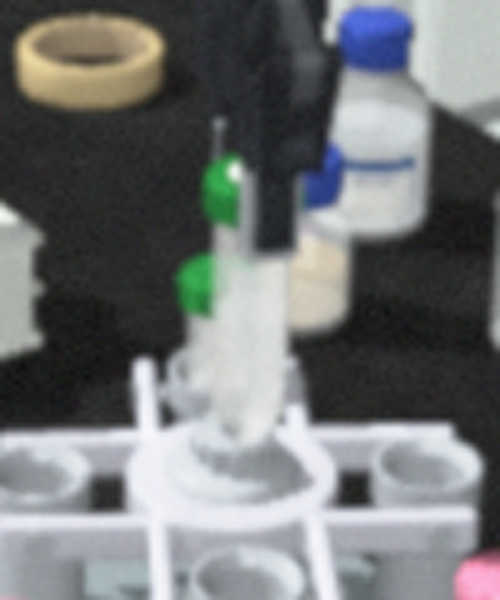

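```bash
python3 - <<'E'
from h import *
c=pickle.load(open("w14.pkl","rb")); crop(c["pixels"],280,90,500,260,3.5,"pics/w14c.png")
E
```

```text
(no output)
```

View pics/w14c.png

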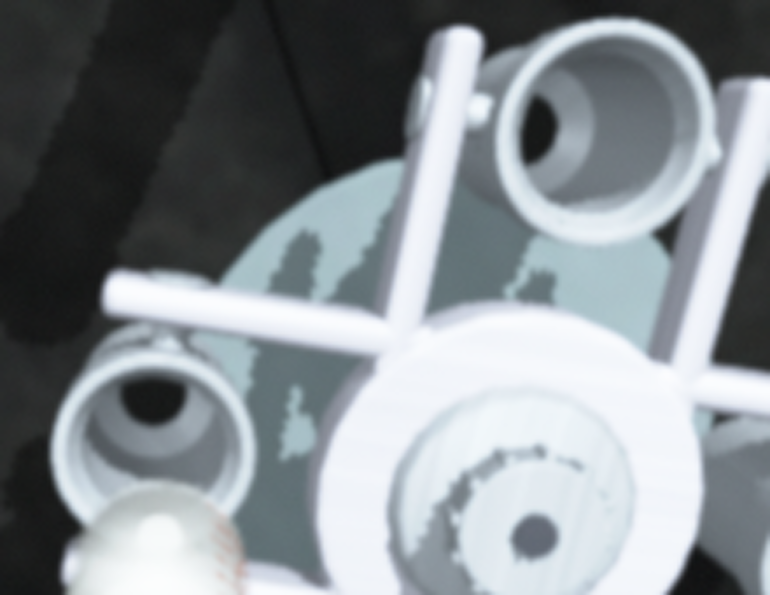

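The bucket rim at (323.9,218.9) matches the prediction of (321.7,218) plus the known 2–3 px wrist offset. Descending in stages.

Call:
jog_arm(dp=[[0, 0, 0.6], [0, 0, 1.5], [0, 0, 2.1], [0, 0, 2.3], [0, 0, 2.3]], angular=[[0, 0, 0], [0, 0, 0], [0, 0, 0], [0, 0, 0], [0, 0, 0]], claw=[20, 20, 20, 20, 20])

```text
t: 21.5
eef_pos: [0.5157, -0.266, 0.1822]
tool_rot: [-0.001, 0.187, 0.982, 0.0]
contact_force: [-0.1, -0.3, -0.1]
gripper_width: 0.39
```

Call:
jog_arm(dp=[[0, 0, 0.3], [0, 0, 0.6], [0, 0, 0.9], [0, 0, 1.2], [0, 0, 1.4]], angular=[[0, 0, 0], [0, 0, 0], [0, 0, 0], [0, 0, 0], [0, 0, 0]], claw=[20, 20, 20, 20, 20])

```text
t: 22.0
eef_pos: [0.5158, -0.266, 0.1468]
tool_rot: [-0.0, 0.187, 0.982, 0.0]
contact_force: [-0.7, 0.6, -0.8]
gripper_width: 0.391
```

```bash
python3 go.py os .1085;python3 wr.py w15
```

```text
t 22.0 tcp [ 0.5158 -0.266   0.1468] jaw 68.4 F [-0.7  0.6 -0.8] w 33.4
dp [-0.021  0.008  1.531] ang [-0.   -0.01  0.  ] q [ 0.04  0.44  0.42  1.89 -0.23  0.86  1.78]
[ 0.5158 -0.266   0.1468]
side origin 301 222
```

View pics/w15_s.png

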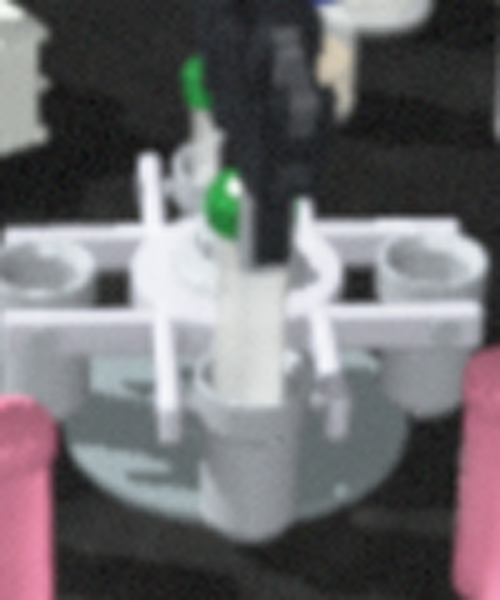

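Call:
jog_arm(dp=[[-0.01, 0, 0.4], [-0.01, 0, 0.8], [-0.01, 0, 1.2], [-0.01, 0, 1.42], [-0.01, 0, 1.52]], angular=[[0, 0, 0], [0, 0, 0], [0, 0, 0], [0, 0, 0], [0, 0, 0]], claw=[20, 20, 20, 20, 20])

```text
t: 22.6
eef_pos: [0.5159, -0.266, 0.1087]
tool_rot: [-0.001, 0.187, 0.982, 0.0]
contact_force: [-0.6, -0.4, -0.9]
gripper_width: 0.395
```

Call:
jog_arm(dp=[[0, 0, 0], [0, 0, 0], [0, 0, 0], [0, 0, 0], [0, 0, 0]], angular=[[0, 0, 0], [0, 0, 0], [0, 0, 0], [0, 0, 0], [0, 0, 0]], claw=[20, 20, 40, 55, 55])

```text
t: 23.1
eef_pos: [0.5165, -0.2663, 0.11]
tool_rot: [0.0, 0.187, 0.982, -0.0]
contact_force: [-0.6, 0.2, 0.7]
gripper_width: 0.649
```

Call:
jog_arm(dp=[[0, 0, -0.6], [0, 0, -1.4], [0, 0, -2.2], [0, 0, -2.6], [0, 0, -2.7]], angular=[[0, 0, 0], [0, 0, 0], [0, 0, 0], [0, 0, 0], [0, 0, 0]], claw=[60, 60, 60, 60, 60])

```text
t: 23.6
eef_pos: [0.5171, -0.2666, 0.179]
tool_rot: [0.001, 0.187, 0.982, -0.0]
contact_force: [-0.4, 0.1, 0.0]
gripper_width: 0.704
```

```bash
python3 go.py bs .174;python3 wr.py w16
```

```text
t 23.6 tcp [ 0.5171 -0.2666  0.179 ] jaw 68.4 F [-0.4  0.1  0. ] w 60.2
dp [ 4.306 17.419  0.195] ang [0.   0.03 0.  ] q [ 0.03  0.4   0.44  1.86 -0.21  0.92  1.76]
[ 0.5171 -0.2666  0.179 ]
side origin 302 208
```

View pics/w16_s.png

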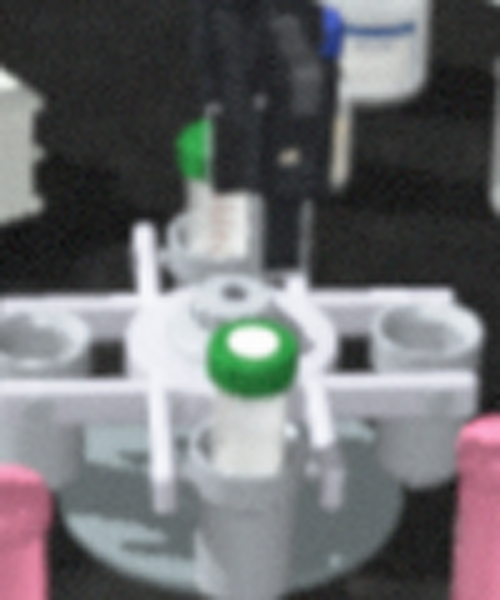

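View pics/w16.png

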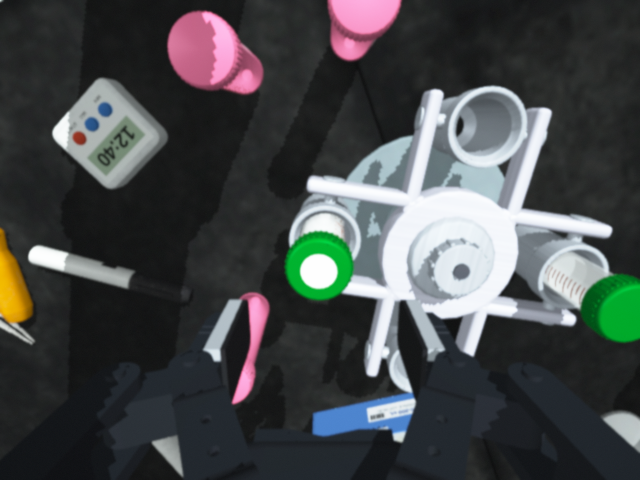

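Green balance is seated opposite the plain green, with its cap top at side (352.1,275.8) where the orange tube had (352.2,276.6). Next is the plain blue tube, the rack cap between the oranges and hole A. The bottle's blue cap isn't meant.

Call:
jog_arm(dp=[[0.3, 1.1, 0], [0.7, 3.0, 0], [1.2, 4.9, 0], [1.65, 6.8, 0], [2.1, 8.7, 0]], angular=[[0, 0, 0], [0, 0, 0], [0, 0, 0], [0, 0, 0], [0, 0, 0]], claw=[60, 60, 60, 60, 60])

```text
t: 24.2
eef_pos: [0.5468, -0.0427, 0.1762]
tool_rot: [-0.001, 0.187, 0.982, -0.0]
contact_force: [0.6, 0.0, -0.2]
gripper_width: 0.702
```

Call:
jog_arm(dp=[[0.45, 1.9, 0], [0.9, 3.8, 0], [1.4, 5.7, 0], [1.8, 7.4, 0], [2.1, 8.5, 0]], angular=[[0, 0, 0], [0, 0, 0], [0, 0, 0], [0, 0, 0], [0, 0, 0]], claw=[60, 60, 60, 60, 60])

```text
t: 24.7
eef_pos: [0.576, 0.1767, 0.1759]
tool_rot: [-0.001, 0.185, 0.983, 0.0]
contact_force: [-0.4, 0.7, -0.4]
gripper_width: 0.704
```

Call:
jog_arm(dp=[[0.07, 0.22, 0], [0.07, 0.22, 0], [0.07, 0.22, 0], [0.07, 0.22, 0], [0.07, 0.22, 0]], angular=[[0, 0, 0], [0, 0, 0], [0, 0, 0], [0, 0, 0], [0, 0, 0]], claw=[60, 60, 60, 60, 60])

```text
t: 25.2
eef_pos: [0.5774, 0.1763, 0.1772]
tool_rot: [-0.0, 0.189, 0.982, -0.0]
contact_force: [0.2, -0.5, 0.0]
gripper_width: 0.701
```

```bash
python3 go.py .5773,.1783 .0965;python3 wr.py w17;python3 go.py .5773,.1783 .0965; python3 - <<'E'
from h import *
c=pickle.load(open("w17.pkl","rb"));print(proj(c,[(.5773,.1779,.124)]))
E
```

```text
t 25.2 tcp [0.5774 0.1763 0.1772] jaw 68.3 F [ 0.2 -0.5  0. ] w 59.9
dp [0.034 0.075 3.229] ang [-0.    0.   -0.03] q [-0.64  0.43  0.32  1.8  -0.16  0.94  0.94]
[0.5774 0.1763 0.1772]
side origin 225 128
t 25.3 tcp [0.5774 0.177  0.1773] jaw 68.3 F [ 0.6 -0.1  0.9] w 60.2
dp [0.024 0.047 3.232] ang [ 0.    0.   -0.02] q [-0.64  0.43  0.32  1.8  -0.16  0.94  0.94]
[[324.44113498 262.8201476 ]]
```

View pics/w17.png

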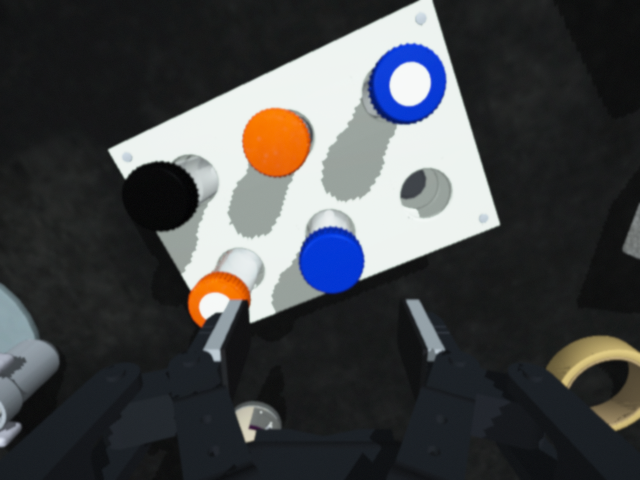

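Call:
jog_arm(dp=[[0.02, 0.06, 0.6], [0.02, 0.06, 1.5], [0.02, 0.06, 2.4], [0.02, 0.06, 3.0], [0.02, 0.06, 3.22]], angular=[[0, 0, 0], [0, 0, 0], [0, 0, 0], [0, 0, 0], [0, 0, 0]], claw=[55, 55, 55, 55, 55])

```text
t: 25.8
eef_pos: [0.5761, 0.1792, 0.0943]
tool_rot: [-0.001, 0.187, 0.982, -0.001]
contact_force: [0.9, -0.8, 0.1]
gripper_width: 0.64
```

Call:
jog_arm(dp=[[0, 0, 0], [0, 0, 0], [0, 0, 0], [0, 0, 0], [0, 0, 0]], angular=[[0, 0, 0], [0, 0, 0], [0, 0, 0], [0, 0, 0], [0, 0, 0]], claw=[50, 42, 30, 20, 20])

```text
t: 26.3
eef_pos: [0.5781, 0.1798, 0.0977]
tool_rot: [0.001, 0.187, 0.982, 0.001]
contact_force: [-0.2, -1.2, 3.7]
gripper_width: 0.391
```

Call:
jog_arm(dp=[[0, 0, 0], [0, 0, 0], [0, 0, 0], [0, 0, -0.2], [0, 0, -0.5]], angular=[[0, 0, 0], [0, 0, 0], [0, 0, 0], [0, 0, 0], [0, 0, 0]], claw=[20, 20, 20, 20, 20])

```text
t: 26.8
eef_pos: [0.5767, 0.1795, 0.109]
tool_rot: [-0.001, 0.187, 0.982, -0.0]
contact_force: [-0.1, -0.8, -0.5]
gripper_width: 0.388
```

Call:
jog_arm(dp=[[0, 0, -1], [0, 0, -2], [0, 0, -3.4], [0, 0, -4.8], [0, 0, -5.3]], angular=[[0, 0, 0], [0, 0, 0], [0, 0, 0], [0, 0, 0], [0, 0, 0]], claw=[20, 20, 20, 20, 20])

```text
t: 27.3
eef_pos: [0.579, 0.18, 0.2458]
tool_rot: [0.002, 0.187, 0.982, 0.002]
contact_force: [0.3, -0.2, -0.5]
gripper_width: 0.392
```

```bash
python3 go.py ob .236;python3 wr.py w18;python3 go.py ob .236
```

```text
t 27.3 tcp [0.579  0.18   0.2458] jaw 68.4 F [ 0.3 -0.2 -0.5] w 33.5
dp [ -8.106 -14.697   0.361] ang [0.05 0.04 0.  ] q [-0.67  0.36  0.34  1.73 -0.13  1.07  0.91]
[0.579  0.18   0.2458]
side origin 223 104
t 27.4 tcp [0.5784 0.1799 0.2438] jaw 68.4 F [ 0.4  0.3 -0.8] w 33.0
dp [ -8.126 -14.686   0.287] ang [0.04 0.03 0.  ] q [-0.67  0.36  0.34  1.74 -0.14  1.07  0.91]
```

View pics/w18.png

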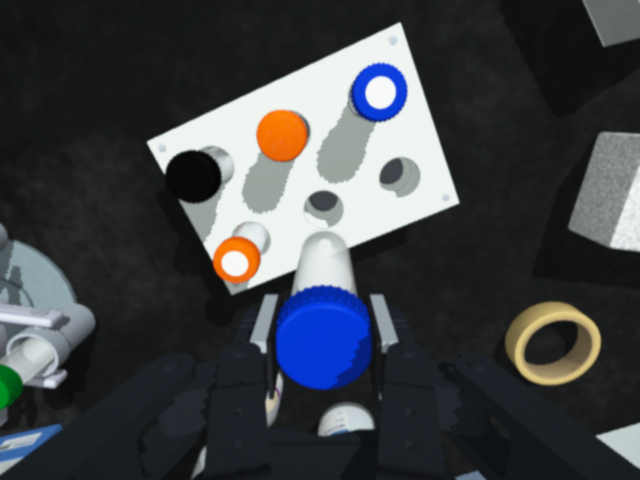

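Call:
jog_arm(dp=[[-0.5, -0.9, -0.1], [-1.3, -2.3, -0.2], [-2.2, -3.9, -0.2], [-3.1, -5.5, -0.2], [-4.0, -7.2, -0.2]], angular=[[0, 0, 0], [0, 0, 0], [0, 0, 0], [0, 0, 0], [0, 0, 0]], claw=[20, 20, 20, 20, 20])

```text
t: 27.9
eef_pos: [0.6031, -0.0257, 0.2445]
tool_rot: [-0.002, 0.187, 0.982, -0.0]
contact_force: [0.5, 0.5, -0.6]
gripper_width: 0.393
```

Call:
jog_arm(dp=[[-0.9, -1.7, 0], [-1.8, -3.3, 0], [-2.7, -4.9, 0], [-3.4, -6.3, 0], [-4.0, -7.2, 0]], angular=[[0, 0, 0], [0, 0, 0], [0, 0, 0], [0, 0, 0], [0, 0, 0]], claw=[20, 20, 20, 20, 20])

```text
t: 28.4
eef_pos: [0.6289, -0.2324, 0.2443]
tool_rot: [-0.002, 0.189, 0.982, -0.001]
contact_force: [0.2, 0.2, -0.8]
gripper_width: 0.389
```

Call:
jog_arm(dp=[[-0.15, -0.26, 0], [-0.15, -0.26, 0], [-0.15, -0.26, 0], [-0.15, -0.26, 0], [-0.15, -0.26, 0]], angular=[[0, 0, 0], [0, 0, 0], [0, 0, 0], [0, 0, 0], [0, 0, 0]], claw=[20, 20, 20, 20, 20])

```text
t: 28.9
eef_pos: [0.6322, -0.2344, 0.2465]
tool_rot: [-0.0, 0.186, 0.983, 0.0]
contact_force: [-0.2, 0.2, 0.0]
gripper_width: 0.388
```

```bash
python3 go.py ob .1085;python3 wr.py w19;python3 go.py ob .1085;  python3 - <<'E'
from h import *
c=pickle.load(open("w19.pkl","rb"));print(proj(c,[(.6322,-.2362,.084),(.4863,-.1501,.084),(.5594,-.193,.105)]))
crop(c["pixels"],230,50,450,300,2.4,"pics/w19c.png")
E
```

```text
t 28.9 tcp [ 0.6322 -0.2344  0.2465] jaw 68.5 F [-0.2  0.2  0. ] w 33.1
dp [-0.028 -0.073  5.521] ang [ 0.01 -0.    0.03] q [-0.05  0.49  0.45  1.56 -0.23  1.14  1.65]
[ 0.6322 -0.2344  0.2465]
side origin 339 157
t 29.0 tcp [ 0.6322 -0.2351  0.2468] jaw 68.5 F [ 0.2 -0.5 -0.7] w 33.6
dp [-0.017 -0.043  5.531] ang [0.01 0.   0.02] q [-0.05  0.49  0.45  1.56 -0.23  1.14  1.65]
[[320.0870802  216.62900951]
 [358.17743395 -18.42134112]
 [338.79474555 108.80152103]]
```

View pics/w19.png

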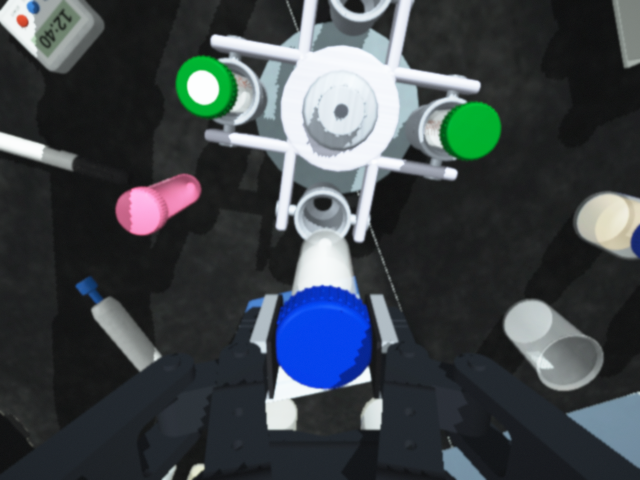

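View pics/w19c.png

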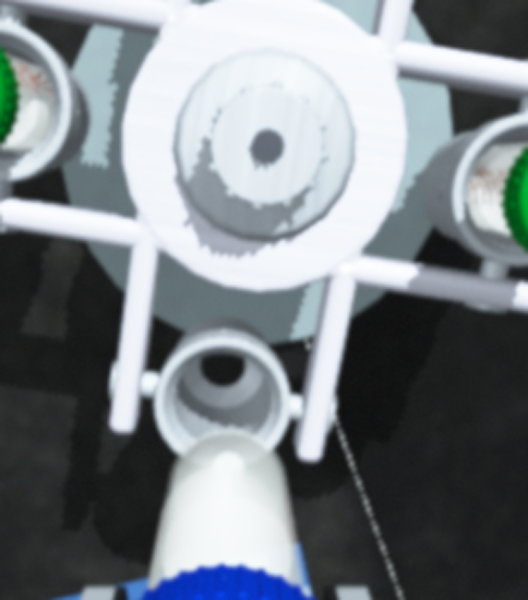

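The empty bucket rim at (323.1,216.7) matches the prediction of (320,216.6) plus the known offset. Descending.

Call:
jog_arm(dp=[[-0.01, -0.03, 0.6], [-0.01, -0.03, 1.5], [-0.01, -0.03, 2.3], [-0.01, -0.03, 2.5], [-0.01, -0.03, 2.5]], angular=[[0, 0, 0], [0, 0, 0], [0, 0, 0], [0, 0, 0], [0, 0, 0]], claw=[20, 20, 20, 20, 20])

```text
t: 29.5
eef_pos: [0.6312, -0.2366, 0.1828]
tool_rot: [-0.001, 0.187, 0.982, 0.0]
contact_force: [0.4, -0.3, -0.1]
gripper_width: 0.39
```

Call:
jog_arm(dp=[[0, 0, 0.3], [0, 0, 0.6], [0, 0, 0.9], [0, 0, 1.2], [0, 0, 1.4]], angular=[[0, 0, 0], [0, 0, 0], [0, 0, 0], [0, 0, 0], [0, 0, 0]], claw=[20, 20, 20, 20, 20])

```text
t: 30.0
eef_pos: [0.6317, -0.2368, 0.1483]
tool_rot: [-0.0, 0.187, 0.982, 0.0]
contact_force: [0.6, 0.2, -0.6]
gripper_width: 0.391
```

```bash
python3 go.py ob .1085;python3 wr.py w20
```

```text
t 30.0 tcp [ 0.6317 -0.2368  0.1483] jaw 68.4 F [ 0.6  0.2 -0.6] w 33.4
dp [-0.012  0.03   1.592] ang [-0.   -0.01  0.  ] q [-0.02  0.59  0.42  1.65 -0.28  0.96  1.69]
[ 0.6317 -0.2368  0.1483]
side origin 337 199
```

View pics/w20_s.png

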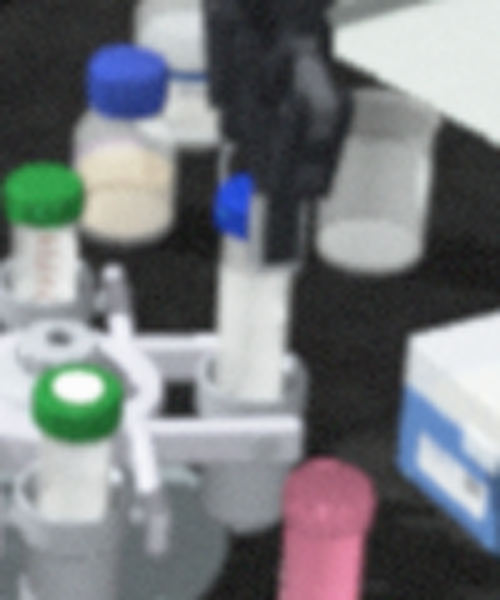

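The blue tube is in the bucket without contact force. Down to its seat and release.

Call:
jog_arm(dp=[[0, 0.02, 0.4], [0, 0.02, 0.8], [0, 0.02, 1.2], [0, 0.02, 1.48], [0, 0.02, 1.58]], angular=[[0, 0, 0], [0, 0, 0], [0, 0, 0], [0, 0, 0], [0, 0, 0]], claw=[20, 20, 20, 20, 20])

```text
t: 30.6
eef_pos: [0.6315, -0.2363, 0.1083]
tool_rot: [-0.001, 0.187, 0.982, 0.0]
contact_force: [0.4, -0.8, -0.3]
gripper_width: 0.389
```

Call:
jog_arm(dp=[[0, 0, 0], [0, 0, 0], [0, 0, 0], [0, 0, 0], [0, 0, 0]], angular=[[0, 0, 0], [0, 0, 0], [0, 0, 0], [0, 0, 0], [0, 0, 0]], claw=[20, 20, 40, 55, 55])

```text
t: 31.1
eef_pos: [0.6323, -0.2366, 0.11]
tool_rot: [0.0, 0.187, 0.982, -0.0]
contact_force: [-0.6, -0.3, 1.2]
gripper_width: 0.644
```

Call:
jog_arm(dp=[[0, 0, -0.6], [0, 0, -1.4], [0, 0, -2.2], [0, 0, -2.6], [0, 0, -2.7]], angular=[[0, 0, 0], [0, 0, 0], [0, 0, 0], [0, 0, 0], [0, 0, 0]], claw=[60, 60, 60, 60, 60])

```text
t: 31.6
eef_pos: [0.633, -0.2369, 0.1793]
tool_rot: [0.002, 0.187, 0.982, -0.0]
contact_force: [-0.4, -0.5, 0.2]
gripper_width: 0.702
```

```bash
python3 go.py bb .174;python3 wr.py w21
```

```text
t 31.6 tcp [ 0.633  -0.2369  0.1793] jaw 68.4 F [-0.4 -0.5  0.2] w 59.9
dp [11.868 16.112  0.183] ang [0.01 0.04 0.  ] q [-0.03  0.55  0.43  1.63 -0.26  1.01  1.67]
[ 0.633  -0.2369  0.1793]
side origin 339 186
```

View pics/w21_s.png

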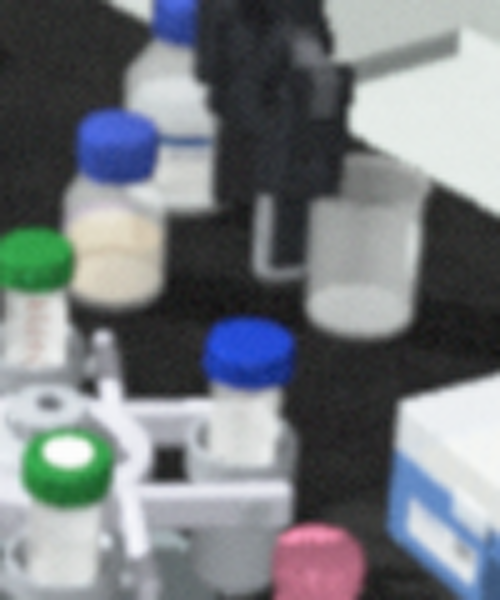

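View pics/w21.png

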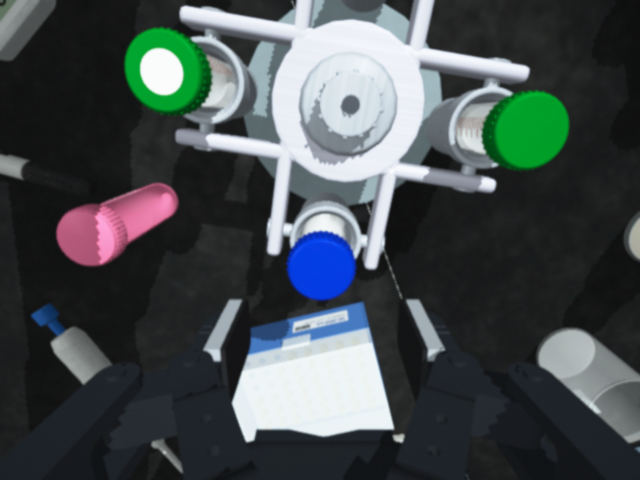

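Plain blue is seated, cap top at side (388.8,253.4) against the earlier (388.6,253.6). Now the blue tube with the sticker.

Call:
jog_arm(dp=[[0.6, 0.8, 0], [1.6, 2.2, 0], [2.7, 3.7, 0], [3.8, 5.2, 0], [4.9, 6.7, 0]], angular=[[0, 0, 0], [0, 0, 0], [0, 0, 0], [0, 0, 0], [0, 0, 0]], claw=[60, 60, 60, 60, 60])

```text
t: 32.2
eef_pos: [0.5784, -0.0339, 0.1761]
tool_rot: [-0.001, 0.187, 0.982, -0.0]
contact_force: [0.6, 0.4, -1.1]
gripper_width: 0.703
```

Call:
jog_arm(dp=[[1.1, 1.5, 0], [2.2, 3.0, 0], [3.3, 4.5, 0], [4.4, 6.0, 0], [5.4, 7.35, 0]], angular=[[0, 0, 0], [0, 0, 0], [0, 0, 0], [0, 0, 0], [0, 0, 0]], claw=[60, 60, 60, 60, 60])

```text
t: 32.7
eef_pos: [0.5203, 0.187, 0.1763]
tool_rot: [-0.001, 0.187, 0.982, -0.0]
contact_force: [0.7, 0.0, 2.0]
gripper_width: 0.703
```

Call:
jog_arm(dp=[[0.8, 1.1, 0], [1.3, 1.75, 0], [1.5, 2.03, 0], [1.52, 2.05, 0], [1.52, 2.05, 0]], angular=[[0, 0, 0], [0, 0, 0], [0, 0, 0], [0, 0, 0], [0, 0, 0]], claw=[60, 60, 60, 60, 60])

```text
t: 33.2
eef_pos: [0.5057, 0.2449, 0.1768]
tool_rot: [-0.0, 0.188, 0.982, -0.001]
contact_force: [0.2, -0.5, -0.4]
gripper_width: 0.703
```

```bash
python3 go.py .5054,.2462 .0965;python3 wr.py w22;python3 go.py .5054,.2462 .0965; python3 - <<'E'
from h import *
c=pickle.load(open("w22.pkl","rb"));print(proj(c,[(.5054,.2451,.124),(.5054,.2469,.124)]))
E
```

```text
t 33.2 tcp [0.5057 0.2449 0.1768] jaw 68.3 F [ 0.2 -0.5 -0.4] w 60.1
dp [0.032 0.047 3.213] ang [-0.01  0.   -0.02] q [-0.83  0.36  0.34  1.9  -0.15  0.9   0.77]
[0.5057 0.2449 0.1768]
side origin 189 126
t 33.3 tcp [0.506  0.2446 0.177 ] jaw 68.3 F [0.5 0.6 0.5] w 60.0
dp [0.047 0.054 3.222] ang [-0.01  0.   -0.03] q [-0.83  0.36  0.34  1.9  -0.15  0.9   0.77]
[[321.93386023 263.69605841]
 [324.98292054 262.56552862]]
```

View pics/w22.png

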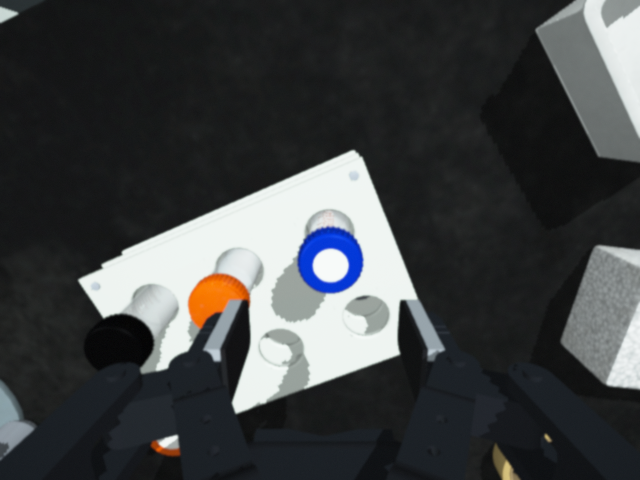

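Call:
jog_arm(dp=[[0.03, 0.06, 0.6], [0.03, 0.06, 1.5], [0.03, 0.06, 2.4], [0.03, 0.06, 3.0], [0.03, 0.06, 3.2]], angular=[[0, 0, 0], [0, 0, 0], [0, 0, 0], [0, 0, 0], [0, 0, 0]], claw=[55, 55, 55, 55, 55])

```text
t: 33.8
eef_pos: [0.5049, 0.2463, 0.0957]
tool_rot: [-0.001, 0.188, 0.982, -0.001]
contact_force: [0.1, 0.1, 0.6]
gripper_width: 0.641
```

Call:
jog_arm(dp=[[0, 0, 0], [0, 0, 0], [0, 0, 0], [0, 0, 0], [0, 0, 0]], angular=[[0, 0, 0], [0, 0, 0], [0, 0, 0], [0, 0, 0], [0, 0, 0]], claw=[50, 42, 30, 20, 20])

```text
t: 34.3
eef_pos: [0.506, 0.2483, 0.0982]
tool_rot: [0.001, 0.187, 0.982, 0.001]
contact_force: [-0.6, -1.4, 6.1]
gripper_width: 0.394
```

Call:
jog_arm(dp=[[0, 0, 0], [0, 0, 0], [0, 0, 0], [0, 0, -0.2], [0, 0, -0.5]], angular=[[0, 0, 0], [0, 0, 0], [0, 0, 0], [0, 0, 0], [0, 0, 0]], claw=[20, 20, 20, 20, 20])

```text
t: 34.8
eef_pos: [0.5048, 0.2481, 0.1097]
tool_rot: [-0.0, 0.187, 0.982, -0.0]
contact_force: [-0.3, -1.1, -1.4]
gripper_width: 0.389
```

Call:
jog_arm(dp=[[0, 0, -1], [0, 0, -2], [0, 0, -3.4], [0, 0, -4.8], [0, 0, -5.3]], angular=[[0, 0, 0], [0, 0, 0], [0, 0, 0], [0, 0, 0], [0, 0, 0]], claw=[20, 20, 20, 20, 20])

```text
t: 35.3
eef_pos: [0.5069, 0.2489, 0.2462]
tool_rot: [0.002, 0.187, 0.982, 0.002]
contact_force: [0.5, 0.7, -1.0]
gripper_width: 0.391
```

```bash
python3 go.py gb .24;python3 wr.py w23;python3 go.py gb .24
```

```text
t 35.3 tcp [0.5069 0.2489 0.2462] jaw 68.4 F [ 0.5  0.7 -1. ] w 33.4
dp [ -5.111 -15.142   0.189] ang [ 0.06  0.04 -0.  ] q [-0.86  0.29  0.36  1.83 -0.12  1.04  0.74]
[0.5069 0.2489 0.2462]
side origin 187 101
t 35.4 tcp [0.5062 0.2488 0.2443] jaw 68.4 F [ 0.1 -0.5 -1.2] w 33.3
dp [ -5.127 -15.132   0.126] ang [0.04 0.02 0.  ] q [-0.86  0.29  0.36  1.83 -0.12  1.04  0.74]
```

View pics/w23.png

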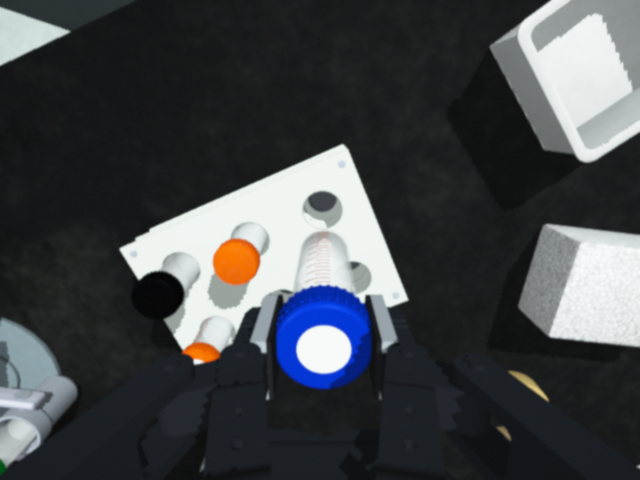

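Call:
jog_arm(dp=[[-0.3, -0.9, 0], [-0.8, -2.4, 0], [-1.4, -4.2, 0], [-2.0, -6.0, 0], [-2.6, -7.7, 0]], angular=[[0, 0, 0], [0, 0, 0], [0, 0, 0], [0, 0, 0], [0, 0, 0]], claw=[20, 20, 20, 20, 20])

```text
t: 35.9
eef_pos: [0.4933, 0.0432, 0.2404]
tool_rot: [-0.001, 0.187, 0.982, -0.001]
contact_force: [0.6, -0.7, -0.9]
gripper_width: 0.387
```

Call:
jog_arm(dp=[[-0.6, -1.7, 0], [-1.2, -3.4, 0], [-1.8, -5.1, 0], [-2.3, -6.5, 0], [-2.5, -7.3, 0]], angular=[[0, 0, 0], [0, 0, 0], [0, 0, 0], [0, 0, 0], [0, 0, 0]], claw=[20, 20, 20, 20, 20])

```text
t: 36.4
eef_pos: [0.4841, -0.1508, 0.2407]
tool_rot: [-0.001, 0.189, 0.982, -0.001]
contact_force: [-0.9, 0.9, -0.6]
gripper_width: 0.387
```

Call:
jog_arm(dp=[[-0.06, -0.1, 0], [-0.06, -0.1, 0], [-0.06, -0.1, 0], [-0.06, -0.1, 0], [-0.06, -0.1, 0]], angular=[[0, 0, 0], [0, 0, 0], [0, 0, 0], [0, 0, 0], [0, 0, 0]], claw=[20, 20, 20, 20, 20])

```text
t: 36.9
eef_pos: [0.4865, -0.1491, 0.242]
tool_rot: [-0.0, 0.186, 0.982, 0.0]
contact_force: [-0.1, 0.0, 0.1]
gripper_width: 0.396
```

```bash
python3 go.py gb .1088;python3 wr.py w24;python3 go.py gb .1088; python3 - <<'E'
from h import *
c=pickle.load(open("w24.pkl","rb"));print(proj(c,[(.4863,-.1501,.084),(.5594,-.193,.105)]))
crop(c["pixels"],230,150,450,350,3,"pics/w24c.png")
E
```

```text
t 36.9 tcp [ 0.4865 -0.1491  0.242 ] jaw 68.5 F [-0.1  0.   0.1] w 33.8
dp [-0.007 -0.04   5.328] ang [ 0.   -0.    0.03] q [-0.33  0.21  0.59  1.96 -0.14  1.01  1.52]
[ 0.4865 -0.1491  0.242 ]
side origin 257 161
t 37.0 tcp [ 0.4865 -0.1496  0.2421] jaw 68.5 F [ 0.3  0.  -0.9] w 33.3
dp [ 1.000e-03 -2.400e-02  5.334e+00] ang [ 0.   -0.    0.02] q [-0.33  0.21  0.59  1.96 -0.14  1.01  1.52]
[[321.09122386 217.38682597]
 [305.17971945 322.05661687]]
```

View pics/w24c.png

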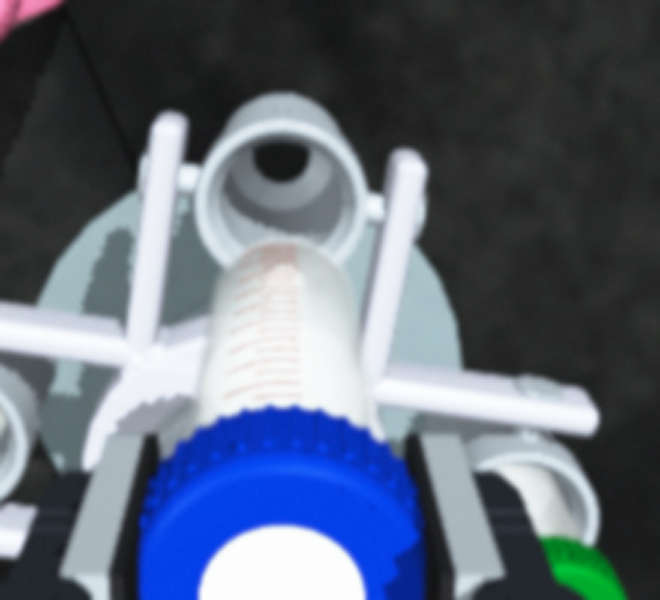

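View pics/w24_s.png

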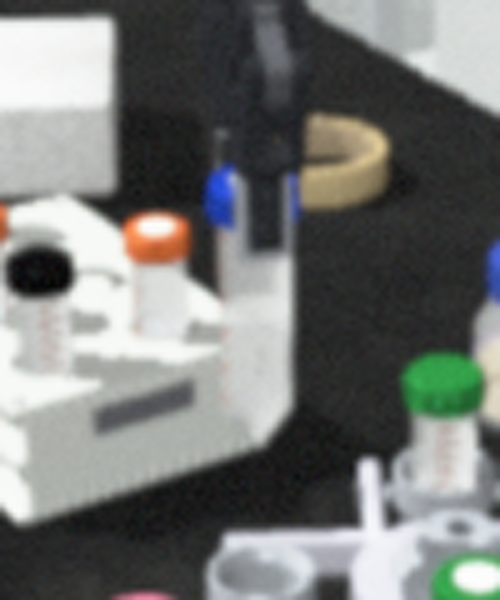

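The bucket rim at (324,218.4) matches the prediction of (321,217.4) plus the offset. Descending.

Call:
jog_arm(dp=[[0, -0.02, 0.6], [0, -0.02, 1.5], [0, -0.02, 2.2], [0, -0.02, 2.4], [0, -0.02, 2.4]], angular=[[0, 0, 0], [0, 0, 0], [0, 0, 0], [0, 0, 0], [0, 0, 0]], claw=[20, 20, 20, 20, 20])

```text
t: 37.5
eef_pos: [0.4859, -0.1506, 0.1818]
tool_rot: [-0.001, 0.187, 0.982, -0.0]
contact_force: [-0.4, 0.4, -0.9]
gripper_width: 0.392
```

Call:
jog_arm(dp=[[0, 0, 0.3], [0, 0, 0.6], [0, 0, 0.9], [0, 0, 1.2], [0, 0, 1.4]], angular=[[0, 0, 0], [0, 0, 0], [0, 0, 0], [0, 0, 0], [0, 0, 0]], claw=[20, 20, 20, 20, 20])

```text
t: 38.0
eef_pos: [0.4859, -0.1507, 0.1464]
tool_rot: [-0.0, 0.187, 0.982, -0.0]
contact_force: [-0.3, 1.0, -1.1]
gripper_width: 0.393
```

```bash
python3 go.py gb .1088;python3 wr.py w25
```

```text
t 38.0 tcp [ 0.4859 -0.1507  0.1464] jaw 68.4 F [-0.3  1.  -1.1] w 33.6
dp [-0.008  0.027  1.503] ang [-0.   -0.01  0.  ] q [-0.27  0.35  0.55  2.06 -0.25  0.8   1.62]
[ 0.4859 -0.1507  0.1464]
side origin 258 201
```

View pics/w25_s.png

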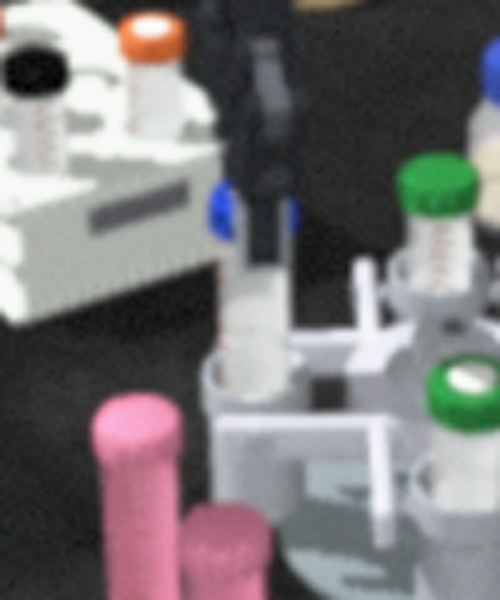

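The tube is inside the bucket and free. Lowering it to its seat, releasing and lifting away.

Call:
jog_arm(dp=[[0, 0.02, 0.4], [0, 0.02, 0.8], [0, 0.02, 1.15], [0, 0.02, 1.4], [0, 0.02, 1.5]], angular=[[0, 0, 0], [0, 0, 0], [0, 0, 0], [0, 0, 0], [0, 0, 0]], claw=[20, 20, 20, 20, 20])

```text
t: 38.6
eef_pos: [0.4859, -0.1502, 0.1087]
tool_rot: [-0.001, 0.187, 0.982, -0.0]
contact_force: [-0.2, 0.1, -0.4]
gripper_width: 0.389
```

Call:
jog_arm(dp=[[0, 0, 0], [0, 0, 0], [0, 0, 0], [0, 0, 0], [0, 0, 0]], angular=[[0, 0, 0], [0, 0, 0], [0, 0, 0], [0, 0, 0], [0, 0, 0]], claw=[20, 20, 40, 55, 55])

```text
t: 39.1
eef_pos: [0.4866, -0.1503, 0.11]
tool_rot: [0.0, 0.187, 0.982, 0.0]
contact_force: [-0.3, -0.3, -0.3]
gripper_width: 0.64
```

Call:
jog_arm(dp=[[0, 0, -0.6], [0, 0, -1.4], [0, 0, -2.4], [0, 0, -3.4], [0, 0, -4.4]], angular=[[0, 0, 0], [0, 0, 0], [0, 0, 0], [0, 0, 0], [0, 0, 0]], claw=[60, 60, 60, 60, 60])

```text
t: 39.6
eef_pos: [0.4862, -0.1504, 0.2208]
tool_rot: [0.0, 0.187, 0.982, 0.0]
contact_force: [0.9, 0.3, -0.1]
gripper_width: 0.702
```

```bash
python3 go.py .45,.02 .24;python3 wr.py w26
```

```text
t 39.6 tcp [ 0.4862 -0.1504  0.2208] jaw 68.4 F [ 0.9  0.3 -0.1] w 60.0
dp [ 3.855  5.803 -0.77 ] ang [0. 0. 0.] q [-0.33  0.24  0.6   1.99 -0.16  0.96  1.54]
[ 0.4862 -0.1504  0.2208]
side origin 258 170
```

View pics/w26.png

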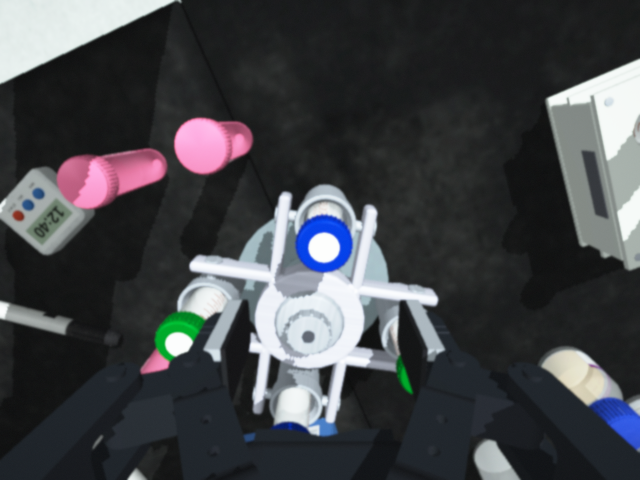

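All five moves are done. I'm clearing the arm out of the camera views for a final check.

Call:
jog_arm(dp=[[0.7, 1.0, -0.5], [2.0, 2.5, -0.8], [3.3, 4.0, -0.8], [4.6, 5.5, -0.8], [5.9, 7.0, -0.8]], angular=[[0, 0, 0], [0, 0, 0], [0, 0, 0], [0, 0, 0], [0, 0, 0]], claw=[60, 60, 60, 60, 60])

```text
t: 40.2
eef_pos: [0.4123, 0.0683, 0.2394]
tool_rot: [0.0, 0.187, 0.982, 0.0]
contact_force: [1.0, 0.2, -0.5]
gripper_width: 0.701
```

```bash
python3 go.py .32,.48 .24
```

```text
t 40.2 tcp [0.4123 0.0683 0.2394] jaw 68.4 F [ 1.   0.2 -0.5] w 59.9
dp [ 9.495 13.953 -0.019] ang [ 0. -0.  0.] q [-0.71  0.02  0.41  2.14 -0.01  0.98  0.9 ]
```

Call:
jog_arm(dp=[[0.6, 1.7, 0], [1.2, 3.4, 0], [1.9, 5.2, 0], [2.5, 7.0, 0], [3.1, 8.7, 0]], angular=[[0, 0, 0], [0, 0, 0], [0, 0, 0], [0, 0, 0], [0, 0, 0]], claw=[60, 60, 60, 60, 60])

```text
t: 40.7
eef_pos: [0.421, 0.2995, 0.239]
tool_rot: [-0.0, 0.187, 0.982, -0.0]
contact_force: [1.7, -0.0, 0.2]
gripper_width: 0.702
```

Call:
jog_arm(dp=[[1.1, 1.5, 0], [2.2, 3.0, 0], [3.4, 4.6, 0], [4.6, 6.2, 0], [5.7, 7.7, 0]], angular=[[0, 0, 0], [0, 0, 0], [0, 0, 0], [0, 0, 0], [0, 0, 0]], claw=[60, 60, 60, 60, 60])

```text
t: 41.2
eef_pos: [0.3585, 0.5308, 0.2387]
tool_rot: [-0.0, 0.187, 0.982, -0.0]
contact_force: [0.2, 0.2, 0.3]
gripper_width: 0.699
```

Call:
jog_arm(dp=[[0.3, 0.3, 0], [0.3, 0.3, 0], [0.3, 0.3, 0], [0.3, 0.3, 0], [0.3, 0.3, 0]], angular=[[0, 0, 0], [0, 0, 0], [0, 0, 0], [0, 0, 0], [0, 0, 0]], claw=[60, 60, 60, 60, 60])

```text
t: 41.7
eef_pos: [0.357, 0.5369, 0.24]
tool_rot: [0.0, 0.189, 0.982, -0.0]
contact_force: [-0.2, 0.5, -0.0]
gripper_width: 0.701
```

```bash
python3 - <<'E'
from station import *
from h import *
C={}
for n in ["side","top"]: C[n]=read_camera(n); 
pickle.dump(C,open("cf.pkl","wb"))
crop(C["top"]["pixels"],340,190,500,310,5,"pics/tf_rotor.png")
crop(C["top"]["pixels"],160,210,290,300,6,"pics/tf_rack.png")
crop(C["side"]["pixels"],270,220,420,330,5,"pics/sf_rotor.png")
crop(C["side"]["pixels"],210,180,320,270,7,"pics/sf_rack.png")
cv2.imwrite("pics/topf.png",C["top"]["pixels"])
E
```

```text
(no output)
```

View pics/tf_rotor.png

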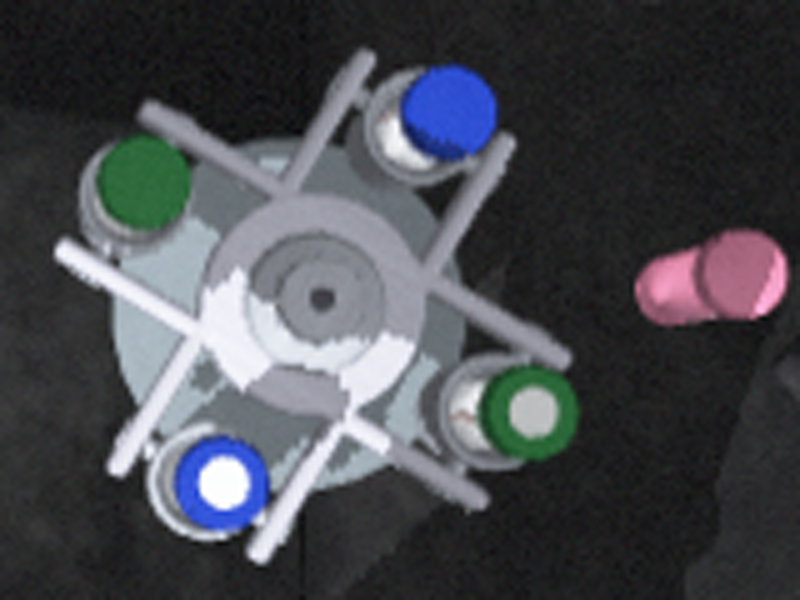

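View pics/tf_rack.png

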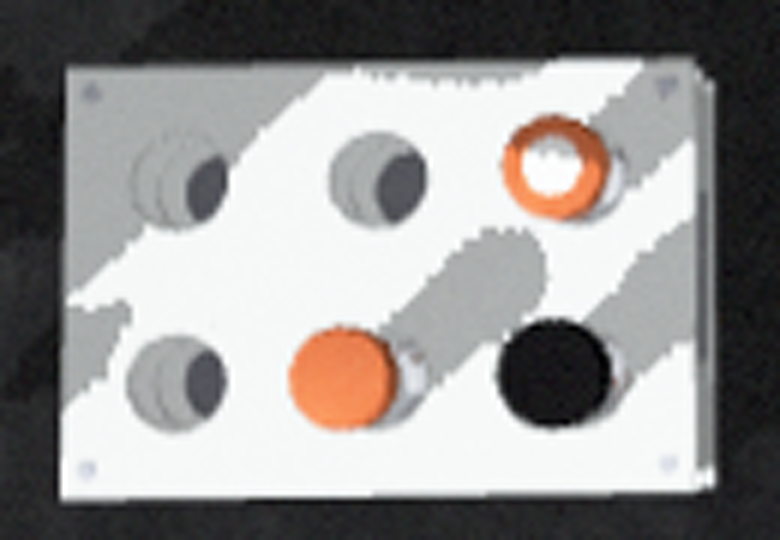

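View pics/sf_rotor.png

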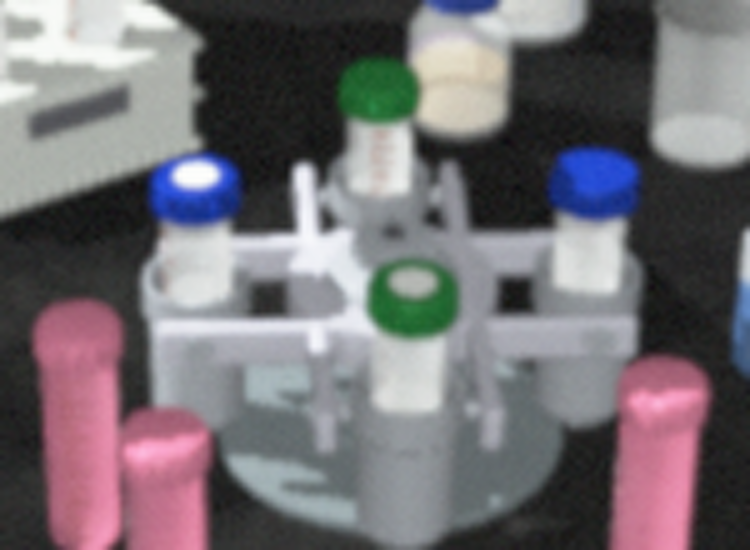

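View pics/sf_rack.png

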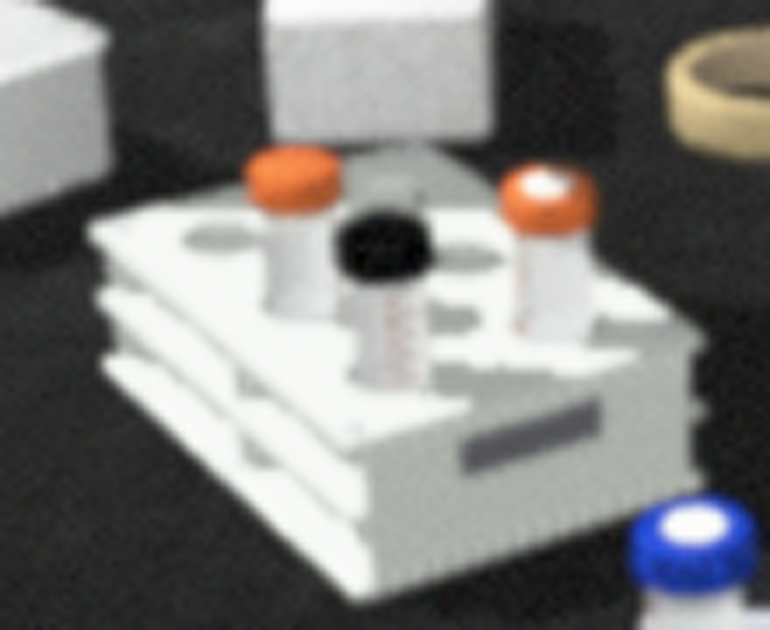

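View pics/topf.png

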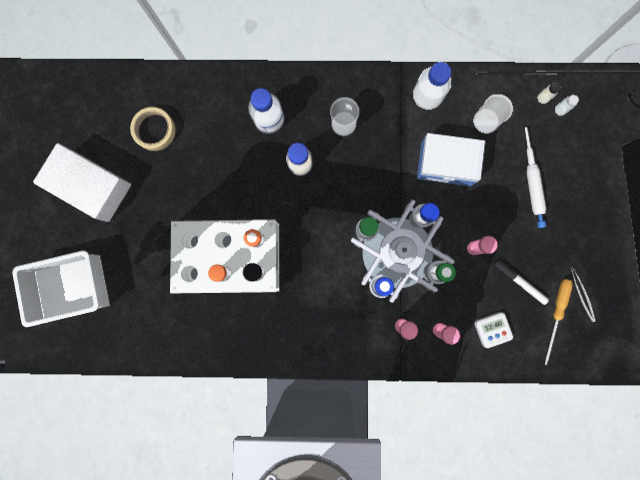

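```bash
python3 - <<'E'
from m1 import *
for k,a,b in [("gs",T(144,183),S(379,79)),("bs",T(450,112),S(595,169)),("gb",T(530,412),S(413,282)),("bb",T(222,483),S(196,174)),("ob",Tr(556,167),Sr(549,186)),("os",Tr(342,378),Sr(293,167)),("black",Tr(555,373),Sr(386,232))]:
    x,e=tri([(C["top"],a),(C["side"],b)]); print(k,x.round(4),round(e[0],1))
E
```

```text
gs [ 0.6019 -0.1197  0.1329] 0.0
bs [ 0.6315 -0.2382  0.1341] 0.2
gb [ 0.5156 -0.2689  0.1337] 0.1
bb [ 0.4864 -0.1508  0.1344] 0.1
ob [0.5775 0.1075 0.1237] 0.3
os [0.5066 0.176  0.1226] 0.4
black [0.5099 0.106  0.1229] 0.1
```

Cap-top heights are 133–134 mm in the rotor and 123–124 mm in the rack, so all tubes are seated. Black, the bottle and the pink tubes haven't moved. Handing in.

```bash
python3 -c "
from station import *
print(get_obs()['t'],hand_in())"
```

```text
the job is handed in; nothing more can be done
41.8 None
```

The rotor is changed over and the job is handed in at t ≈ 41.8 s; no verdict was reported.

- **Oranges:** both went into free rack holes first, the sticker tube at (0.578, 0.108) and the plain one at (0.507, 0.176).
- **Greens:** they started in adjacent buckets, so I moved the sticker one to the bucket opposite the plain one.
- **Blues:** both went into the two remaining opposite buckets.

**Last checks (top and side views):**
- **Seating:** cap tops came out at 133–134 mm in the rotor and 123–124 mm in the rack, against 134 and 124 mm expected.
- **Left alone:** the black tube, the reagent bottle and the pink tubes look unmoved. The arm was clear of everything at hand-in.
- **Forces:** the largest contact force reported at the end of a move was about 6 N, when the gripper closed on a cap.

**What disagreed:**
- **Wrist camera:** it was off by about 3–4 px sideways, so I relied on the top and side cameras and the robot's own position readings.
- **Green sticker tube:** its cap sits about 3 mm outward of where the earlier tube's cap was, and the plain blue cap about 2 mm. Both are at full depth, and I took this as a small lean within the clearance of the bore.

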